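# Clear the slots of a T-slot assembly table and set its mitre fence

## Task

The two slots of the T-slot assembly table are fouled with scrap metal. Swing the mitre fence right back beside the table, then use the slot scraper, not the gripper's own fingers, to drive every piece of scrap out through the slots' open end and get it all into the scrap tray, which fits under that end. Finish with the scraper hanging upright in its fork rest again and the fence set to 30 degrees for the next batch of brackets, and leave the other things on the bench where they are.

Things in the scene. Friction and masses are not known exactly. Their poses are not given: they have to be found in the camera images.
- table_t: T-slot assembly table, steel, fixed: top plate 130 (x) x 260 (y) mm, top face 74 mm above the bench. Origin: centre of its footprint, at bench height. Two T-slots run along y at x = -32 and +32 mm: throat 24 mm wide (height 74 to 64), below it a cavity 40 mm wide, 12 mm high, floor at height 52. Blind at -y (inner end wall at y = -118 mm), open at +y (y = 130). Yaw varies by up to 11 degrees.
- slot_near_mouth (a point): centre of the open end of the slot at x = -32 mm, on the slot floor: table frame (-32, 130, 52) mm, axes as the table's. At the open end the top plate (underside at height 42 mm) overhangs its pedestal by 50 mm (pedestal ends at table y = 80 mm), so that the low tray can be tucked under it.
- slot_far_mouth (a point): centre of the open end of the slot at x = +32 mm, on the slot floor (table frame (32, 130, 52) mm); axes as table_t
- fence (a joint): angle (rad) of the swivelling mitre fence, an aluminium arm on a vertical pivot at the table's +x side. 0: square across the slots (arm points along table -x); grows as the arm swings towards the blind end; 1.57: arm along the table's +x edge, clear of the slots; stop at 1.62. Friction holds it; about 2 N at the handle moves it. Starts at 0 to 0.35.
- fence_pivot (a point): pivot of the fence, at table frame (85, 70, 79) mm. A protractor plate round it has a short mark every 10 and a long one every 30 degrees. The arm is 20 mm wide and 20 mm tall, its top 99 mm above the bench, and reaches 175 mm from the pivot.
- fence_handle (a point): centre of the fence's upright handle, a black round post 24 mm in diameter, its axis 160 mm from the pivot, standing on the arm (from 99 to 147 mm above the bench); this point is 123 mm above the bench
- scraper: slot scraper, 120 mm tall, 220 g. Origin: centre of the blade's foot; z up. Steel blade 18 (x) x 6 (y) mm up to z = 52; guard plate 44 (x) x 34 (y) mm, z = 52 to 58; wooden handle 30 (x) x 26 (y) mm, z = 58 to 120. Used upright: gripped by the handle from above, blade down through a slot's throat, its 18 mm side across the slot. Starts hanging in its rest.
- rest: fork rest for the scraper, grey steel, fixed: base 90 (x) x 84 (y) x 8 mm, origin at the centre of its underside. Two level arms along y (y = -33 to 41 mm), 26 mm apart, top 62 mm above the bench; back plate at y = 31 to 41, no higher. The scraper hangs between the arms by its guard plate, origin at (0, 0, 10) mm in the rest's frame, axes along the rest's (a half turn is as good).
- tray: scrap tray, black plastic, 300 g empty, 150 x 150 mm, walls 4 mm thick and 36 mm high, floor 5 mm thick; origin: centre of its underside. On its +y wall stands a gripping tab: 70 mm (x) long, 12 mm thick (y = 67 to 79 mm), top 60 mm above the tray's underside. It starts on the bench to the robot's left.
- scrap_bar: Offcut of flat aluminium bar, 32 (x) x 64 (y) x 9 mm, 80 g. Origin: centre of its underside. Starts in a slot, long side (y) along it, on the slot floor under the lips (cannot be lifted out), at least 25 mm short of the blind end. May be absent (2 to 4 pieces are present, up to two in a slot).
- scrap_nut: Dark steel T-nut strip, foot 32 (x) x 60 (y) x 9 mm with a neck 18 mm wide rising to 18 mm, 80 g. Origin: centre of its underside. Starts in a slot, long side (y) along it, on the slot floor under the lips (cannot be lifted out), at least 25 mm short of the blind end. May be absent (2 to 4 pieces are present, up to two in a slot).
- scrap_channel: Offcut of aluminium U-channel, 32 (x) x 68 (y) x 10 mm, open side up, 80 g. Origin: centre of its underside. Starts in a slot, long side (y) along it, on the slot floor under the lips (cannot be lifted out), at least 25 mm short of the blind end. May be absent (2 to 4 pieces are present, up to two in a slot).
- scrap_stud: Broken dark steel T-bolt, 9 mm thick, 60 mm long (y = -30 to 30 mm): head 31 x 26 mm at -y, shank 16 mm wide at +y, 80 g. Origin: centre of its underside. Starts in a slot, long side (y) along it, on the slot floor under the lips (cannot be lifted out), at least 25 mm short of the blind end. May be absent (2 to 4 pieces are present, up to two in a slot).
- housing: bystander: black recessed-light housing, 124 mm in diameter, 110 mm tall; origin: centre of its underside
- aerosol: bystander: upright spray can, 60 mm in diameter, 180 mm tall; origin: centre of its underside
- carton: bystander: small closed carton, 80 x 120 x 60 mm; origin: centre of its underside

How it is judged:
On the way, in this order (a step that is already met when the one before it is completed fails the run):
1. the fence is swung right back beside the table (past 80 degrees) (value of joint fence above 1.4 rad), for 0.2 s.
2. every piece of scrap lies in the tray (x of scrap_bar in the frame of tray between -0.075 and 0.075 m and y of scrap_bar in the frame of tray between -0.075 and 0.075 m and z of scrap_bar in the frame of tray between -0.005 and 0.05 m and x of scrap_nut in the frame of tray between -0.075 and 0.075 m and y of scrap_nut in the frame of tray between -0.075 and 0.075 m and z of scrap_nut in the frame of tray between -0.005 and 0.05 m and x of scrap_channel in the frame of tray between -0.075 and 0.075 m and y of scrap_channel in the frame of tray between -0.075 and 0.075 m and z of scrap_channel in the frame of tray between -0.005 and 0.05 m and x of scrap_stud in the frame of tray between -0.075 and 0.075 m and y of scrap_stud in the frame of tray between -0.075 and 0.075 m and z of scrap_stud in the frame of tray between -0.005 and 0.05 m), for 0.3 s.
At the end, for the whole second after the job is handed in: every piece of scrap lies at rest in the tray, which stands flat on the bench; the scraper hangs upright and at rest in its fork rest (guard plate on the arms); the fence stands at 30 degrees, within 3 degrees (all of step 2 and angle between each of tray, scraper's own z axis and vertical below 0.1 rad and height (world z) of tray below 0.006 m and linear speed of each of tray, scrap_bar, scrap_nut, scrap_channel, scrap_stud, scraper below 0.02 m/s and x of scraper in the frame of rest between -0.01 and 0.01 m and y of scraper in the frame of rest between -0.03 and 0.02 m and z of scraper in the frame of rest between 0.005 and 0.016 m and value of joint fence between 0.4712 and 0.576 rad); the robot touches nothing.
It fails at once if a bystander (housing, spray can, carton) is shifted by more than 30 mm (distance of any of housing, aerosol, carton from where it was at the start of the episode above 0.03 m).
It fails at once if the gripper touches scrap that is still in a slot ((contact force between the fingers and scrap_bar above 0.5 N and y of scrap_bar in the frame of table_t between -0.13 and 0.11 m and x of scrap_bar in the frame of table_t between -0.06 and 0.06 m and z of scrap_bar in the frame of table_t between 0.045 and 0.07 m) or (contact force between the fingers and scrap_nut above 0.5 N and y of scrap_nut in the frame of table_t between -0.13 and 0.11 m and x of scrap_nut in the frame of table_t between -0.06 and 0.06 m and z of scrap_nut in the frame of table_t between 0.045 and 0.07 m) or (contact force between the fingers and scrap_channel above 0.5 N and y of scrap_channel in the frame of table_t between -0.13 and 0.11 m and x of scrap_channel in the frame of table_t between -0.06 and 0.06 m and z of scrap_channel in the frame of table_t between 0.045 and 0.07 m) or (contact force between the fingers and scrap_stud above 0.5 N and y of scrap_stud in the frame of table_t between -0.13 and 0.11 m and x of scrap_stud in the frame of table_t between -0.06 and 0.06 m and z of scrap_stud in the frame of table_t between 0.045 and 0.07 m)).
Of scrap_bar, scrap_nut, scrap_channel, scrap_stud only 2 to 4 are there at a start; the rules pass over those that are not, and their reading is None.
At some moment in a run one of tray may be knocked a few centimetres aside while the robot is not near it.
Once in a run the grip may slacken for a moment while it holds something.
It also fails if it takes over 210 s, if anything falls off the work surface, if the arm or the gripper's body presses on something with over 40 N, if the wrist force passes 120 N, or if a joint passes its speed limit or range.

## Robot

A 6-joint arm with a two-finger parallel gripper is mounted at the origin on the work surface. World frame = base frame: x ahead of the robot, y to its left, z up, the work surface at z = 0. Lengths are in m, angles in rad, forces in N, time in s.
With the tool pointing down it reaches from about 0.325 to 0.85 m from the base axis. Payload 4.4 kg.
Tool frame: the origin (TCP) lies midway between the tips of the shut fingers; the grasp point (between the pads) lies 19 mm behind it; z points along the fingers, y is the direction in which the jaws open and shut (so a half turn about z gives the same grasp; the last joint's range is limited). The gripper opens to 94 mm and grips with 3 to 60 N. Pads are 16 mm wide; open, the fingers measure 119 mm over their backs; the gripper's body (75 mm by 177 mm) begins 78 mm behind the grasp point.
Start: joints at [0.954, 0.207, 1.542, -0, 1.393, -0.15], TCP at [0.259, 0.513, 0.205] pointing down, gripper open.
Joint ranges: [-2.73, 2.73], [-0.86, 2.22], [0.23, 2.46], [-1.11, 4.25], [0.08, 2.63], [-2.82, 2.82]. Speed limits (rad/s): [2.79, 2.79, 3.14, 3.14, 3.14, 3.14].

## Interface

Orientations are given as a unit quaternion [x, y, z, w].
In Python, from station import manip gives the robot as it stands. The module is installed in compiled form; this text tells all that it offers.
- The arm moves only by the tool move_arm, never from a script. Its argument "series" is a list that holds one entry, the list of rows, each a list of 7 numbers: the shift along the tool's x, y, z in m, then the turn, a rotation vector about the tool's x, y, z in degrees, then the closure, from -1 (fully open) to 1 (shut). In form: [[[dx, dy, dz, ax, ay, az, grip], ...]]. A call has 1 to 20 rows; each row shifts and turns the pose as measured when the row begins, along the tool's axes as they then stand; what a row does not reach is not made up. A row lasts 1/12 s, in which the tool goes at most 41.7 mm and 7.16 degrees, less where a joint would pass 70% of its speed; a pose out of reach is approached as far as the arm can. A call with a gripper value outside its range is refused whole. The fingers move at their own pace and stop on an object; "grip_force" is the grip in N (left out, the last holds). Time passes only in rows, so rows that do not move let the fingers close. It gives the time, the measured TCP pose, the force and the opening at its end, in the units of the state.
- manip.read_state(): the state, without advancing time (a new reading comes with each control period).
- manip.get_image(name): name is "scene" or "top" or "wrist"; returns the picture (384x512x3 uint8, red, green, blue); there is no depth.
- manip.camera_params(name): a dict with "fovy" (degrees; the focal length in pixels is half the picture's height over the tangent of half this angle, whatever the lens; pixels are square), "cx", "cy" (the principal point, pixels), "xyz" and "attitude" of the camera in the world; the wrist camera has in their place "mount" (4x4, takes a point from camera to tool coordinates, whose origin is the TCP and whose axes are the flange's). Camera axes: x right, y down, z forward; pixel columns grow to the right and rows downward; lengths in m; the calibration is good to about 2 mm. A picture is of the moment at which its call begins: read the wrist's pose just before it. camera_params takes no time and is no camera call.
- manip.job_done(): hands the job in, once; it reports no verdict.
The state is a dict: "time_s": time; "joints": joint angles; "joint_vel": joint speeds; "tau": joint torques, N m; "eef_pos": TCP position; "orientation": TCP orientation; "ft_force": force on the tool from outside, world axes, zero at the start; "moment": the same for the moment, N m; "width": opening from 0.0 (shut) to 1.0 (fully open).
Only numpy, scipy, OpenCV 4.12 (cv2) and the standard library are available. Lean on these libraries where they do the work, as an engineer would, in place of code of your own. Each camera call takes 0.05 s, during which the arm holds its last target. There are 200 camera calls.

## Working session

There is one attempt and no reset: what is moved stays moved. The work goes in short steps, Python scripts to look and compute and a tool call to move; the robot and the scene stay as the last step left them, time stands still between calls to the robot, and variables do not carry over. Pictures are saved under pics/ and viewed, about 12 in all and at most 16, crops included, and the job is handed in when it is done.

Besides the shell and the picture viewer there is one more tool, called after "Emit:" as name([rows], argument=value, ...), one row to a line, values as JSON. move_arm: Moves the arm, as the interface text tells. Its arguments: {"type":"object","properties":{"series":{"type":"array"},"grip_force":{"type":"number"}},"required":["series"]}

```bash
mkdir -p pics
python3 - <<'E'
from station import manip
import cv2
for n in("scene","top"):
    cv2.imwrite(f"pics/{n}0.png",manip.get_image(n)[:,:,::-1])
for n in("scene","top","wrist"): print(n,manip.camera_params(n))
print(manip.read_state())
E
```

```text
scene {'fovy': 55.084081622399914, 'cx': 253.7659625181131, 'cy': 184.0614184717108, 'xyz': array([ 1.14625152, -0.12897241,  0.71805003]), 'attitude': array([ 0.71386181,  0.59688926, -0.23682675, -0.27935213])}
top {'fovy': 56.87136778314111, 'cx': 251.03924059498283, 'cy': 194.37128077900323, 'xyz': array([ 0.4137686 , -0.00498165,  0.88641103]), 'attitude': array([-0.67979259,  0.7240016 , -0.08319602,  0.08235371])}
wrist {'fovy': 70.90518547301929, 'cx': 251.49490205137027, 'cy': 192.56151908824415, 'mount': array([[-7.92895727e-04, -9.63525421e-01, -2.67615648e-01,
         7.90063100e-02],
       [ 9.99999440e-01, -9.51629530e-04,  4.63440613e-04,
         1.31758868e-03],
       [-7.01207765e-04, -2.67615131e-01,  9.63525635e-01,
        -1.80524598e-01],
       [ 0.00000000e+00,  0.00000000e+00,  0.00000000e+00,
         1.00000000e+00]])}
{'time_s': 0.1, 'joints': array([ 9.53492219e-01,  2.07335351e-01,  1.54277381e+00, -1.36018314e-05,
        1.39349705e+00, -1.50501231e-01]), 'joint_vel': array([ 0.00032581, -0.00344334, -0.00133598,  0.00140337,  0.00126553,
       -0.00014433]), 'tau': array([-1.30195960e-03, -3.71866965e+01, -2.82293379e+01,  6.99587376e-02,
        3.10814381e-02, -4.45502451e-05]), 'eef_pos': array([0.25836663, 0.51288603, 0.20442428]), 'orientation': array([ 2.31286774e-01,  9.72885098e-01, -9.36005993e-04, -3.70876482e-04]), 'ft_force': array([ 0.33280296,  0.80832683, -0.74512077]), 'moment': array([-0.01767766,  0.0182638 , -0.01291961]), 'width': 1.0013450322120439}
```

View pics/top0.png

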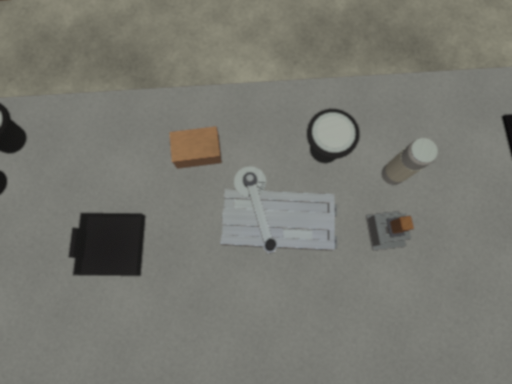

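View pics/scene0.png

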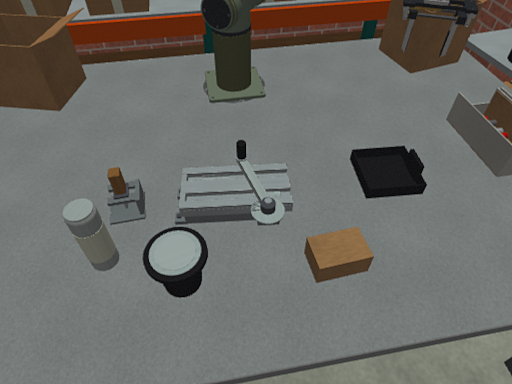

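The top view shows the table plate at about (222–336, 190–250), with the fence pivot at (250,180) and the handle at (270,244). The tray is at (110,244) with its tab to the left. The rest and scraper are at (388,230), the carton at (196,147), the housing at (333,135) and the can at (424,150). The scene view agrees.

```bash
cat > h.py <<'E'
import numpy as np, cv2
from scipy.spatial.transform import Rotation as R
from station import manip
def cam(n,st=None):
    p=manip.camera_params(n); f=192/np.tan(np.radians(p['fovy']/2))
    if n=='wrist':
        st=st or manip.read_state(); T=np.eye(4); T[:3,:3]=R.from_quat(st['orientation']).as_matrix(); T[:3,3]=st['eef_pos']
        M=T@np.array(p['mount']); Rm,t=M[:3,:3],M[:3,3]
    else: Rm,t=R.from_quat(p['attitude']).as_matrix(),np.array(p['xyz'])
    return f,p['cx'],p['cy'],Rm,t
def ray(c,u,v,z):
    f,cx,cy,Rm,t=c; d=Rm@np.array([(u-cx)/f,(v-cy)/f,1]); return t+d*(z-t[2])/d[2]
def proj(c,P):
    f,cx,cy,Rm,t=c; q=Rm.T@(np.asarray(P,float)-t); return np.array([f*q[0]/q[2]+cx,f*q[1]/q[2]+cy])
E
python3 - <<'E'
from h import *
c=cam('top'); s=cam('scene')
print('base',proj(c,[0,0,0]),proj(s,[0,0,0]),proj(c,[.4,.0,0]),proj(c,[.4,.1,0]))
for n,u,v,z in [('tl',225,190,.074),('tr',335,194,.074),('br',335,250,.074),('bl',221,245,.074),('piv',250,180,.1),('handle',270,244,.147),
 ('tray1',81,213,.036),('tray2',144,214,.036),('tray3',141,276,.036),('tray4',74,275,.036),('rest1',369,216,.062),('rest2',410,212,.008),('rest4',374,248,.062),('scrtop',405,223,.13),('can',424,151,.18),('hous',334,133,.11),('cart',196,147,.06)]:
    print(n,ray(c,u,v,z).round(3))
print('scene')
for n,u,v,z in [('handle',241,143,.147),('tabA',182,168,.074),('tabB',290,165,.074),('tabC',293,208,.074),('tabD',178,212,.074),('tray',388,172,.0)]:
    print(n,ray(s,u,v,z).round(3))
im=manip.get_image('top'); cv2.imwrite('pics/topc.png',cv2.resize(im[160:290,50:430,::-1],None,fx=2.1,fy=2.1,interpolation=cv2.INTER_CUBIC))
E
```

```text
base [263.16961121 475.81175932] [233.92749468  84.95190589] [251.58575758 285.07218843] [210.34328916 287.72086106]
tl [0.622 0.049 0.074]
tr [ 0.596 -0.209  0.074]
br [ 0.466 -0.194  0.074]
bl [0.494 0.064 0.074]
piv [ 0.636 -0.012  0.1  ]
handle [ 0.482 -0.044  0.147]
tray1 [0.597 0.405 0.036]
tray2 [0.584 0.251 0.036]
tray3 [0.437 0.257 0.036]
tray4 [0.449 0.414 0.036]
rest1 [ 0.541 -0.286  0.062]
rest2 [ 0.553 -0.408  0.008]
rest4 [ 0.466 -0.287  0.062]
scrtop [ 0.51  -0.337  0.13 ]
can [ 0.653 -0.38   0.18 ]
hous [ 0.735 -0.215  0.11 ]
cart [0.74  0.116 0.06 ]
scene
handle [ 0.486 -0.045  0.147]
tabA [ 0.469 -0.193  0.074]
tabB [0.507 0.074 0.074]
tabC [0.644 0.047 0.074]
tabD [ 0.609 -0.208  0.074]
tray [0.509 0.355 0.   ]
```

View pics/topc.png

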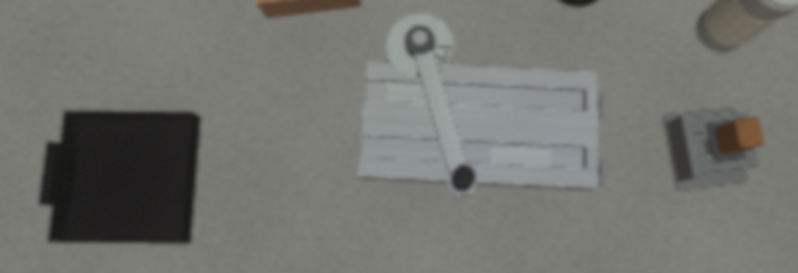

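The table fit is consistent. The centre is about (0.545, −0.073) with yaw about −6°, and the pivot predicted from that matches. The fence is at about 17.7°. I'll go above the handle.

Emit:
move_arm([
  [[0,0,0,0,0,-6.9,-1],[0,0,0,0,0,-6.9,-1],[0,0,0,0,0,-6.9,-1],[-0.0175,-0.033,0,0,0,0,-1],[-0.0175,-0.033,0,0,0,0,-1],[-0.0175,-0.033,0,0,0,0,-1],[-0.0175,-0.033,0,0,0,0,-1],[-0.0175,-0.033,0,0,0,0,-1],[-0.0175,-0.033,0,0,0,0,-1],[-0.0175,-0.033,0,0,0,0,-1],[-0.0175,-0.033,0,0,0,0,-1],[-0.0175,-0.033,0,0,0,0,-1],[-0.0175,-0.033,0,0,0,0,-1],[-0.0175,-0.033,0,0,0,0,-1],[-0.0175,-0.033,0,0,0,0,-1],[-0.0175,-0.033,0,0,0,0,-1],[-0.0175,-0.033,0,0,0,0,-1],[0,0,0,0,0,0,-1]],
])

```text
time_s: 1.65
eef_pos: [0.4671, 0.0102, 0.1996]
orientation: [0.039, 0.999, -0.003, -0.002]
ft_force: [-0.0, 0.6, -0.4]
width: 1.001
```

```bash
cat >> h.py <<'E'
def tool(target=None,heading=None):
    """pose print: position, heading of tool x (deg), tilt, force; shift to target in tool axes"""
    s=manip.read_state(); M=R.from_quat(s['orientation']); m=M.as_matrix()
    hd=np.degrees(np.arctan2(m[1,0],m[0,0])); down=M.inv().apply([0,0,-1.])
    lev=np.degrees(np.cross([0,0,1.],down))
    print('t%.1f'%s['time_s'],'pos',s['eef_pos'].round(4),'head %.1f'%hd,'lev',lev.round(2),'F',s['ft_force'].round(1),'w %.3f'%s['width'],'j6 %.2f'%s['joints'][5])
    if target is not None: print('  shift',M.inv().apply(np.array(target)-s['eef_pos']).round(4), 'az', None if heading is None else round(((hd-heading+180)%360)-180,1))
TC=np.array([.5445,-.0725]); TY=np.radians(-6.0)
def tab(x,y,z,c=None,yaw=None):
    c=TC if c is None else c; a=TY if yaw is None else yaw
    return np.array([c[0]+x*np.cos(a)-y*np.sin(a),c[1]+x*np.sin(a)+y*np.cos(a),z])
E
python3 -c "
from h import *
tool([.482,-.044,.11],174)"
```

```text
t1.6 pos [0.4671 0.0102 0.1996] head 175.5 lev [-0.38 -0.21  0.  ] F [-0.   0.6 -0.4] w 1.001 j6 -1.65
  shift [-0.0194 -0.0522  0.0899] az 1.5
```

Emit:
move_arm([
  [[-0.01,-0.027,0,0,0,0.8,-1],[-0.01,-0.027,0,0,0,0.8,-1],[0,0,0,0,0,0,-1],[0,0,0.03,0,0,0,-1],[0,0,0.03,0,0,0,-1],[0,0,0.028,0,0,0,-1],[0,0,0,0,0,0,-1],[0,0,0,0,0,0,1],[0,0,0,0,0,0,1],[0,0,0,0,0,0,1],[0,0,0,0,0,0,1],[0,0,0,0,0,0,1],[0,0,0,0,0,0,1],[0,0,0,0,0,0,1],[0,0,0,0,0,0,1]],
], grip_force=8)

```text
time_s: 2.9
eef_pos: [0.4874, -0.046, 0.1175]
orientation: [0.055, 0.998, -0.003, 0.005]
ft_force: [-0.1, 0.1, -0.3]
width: 0.473
```

```bash
python3 -c "
from h import *
tool()
piv=tab(.085,.07,.11)
s=manip.read_state();print('fence now',piv, np.hypot(*(s['eef_pos']-piv)[:2]))
m=R.from_quat(s['orientation']).inv()
p=s['eef_pos']
for th in np.arange(24,93,7.5).tolist()+[91]:
    q=tab(.085-.16*np.cos(np.radians(th)),.07-.16*np.sin(np.radians(th)),p[2]); print(th,q.round(3),m.apply(q-p).round(4)); p=q
"
```

```text
t2.9 pos [ 0.4874 -0.046   0.1175] head 173.7 lev [-0.28  0.55  0.  ] F [-0.1  0.1 -0.3] w 0.473 j6 -1.73
fence now [ 0.63635135 -0.01176839  0.11      ] 0.1528021488540095
24.0 [ 0.484 -0.061  0.117] [ 0.0015 -0.0155  0.0001]
31.5 [ 0.492 -0.081  0.117] [-0.0099 -0.0185  0.0002]
39.0 [ 0.502 -0.099  0.117] [-0.0122 -0.017   0.0002]
46.5 [ 0.515 -0.116  0.117] [-0.0143 -0.0153  0.0002]
54.0 [ 0.529 -0.131  0.117] [-0.0162 -0.0133  0.0002]
61.5 [ 0.546 -0.144  0.117] [-0.0178 -0.0111  0.0002]
69.0 [ 0.564 -0.154  0.117] [-0.0191 -0.0086  0.0002]
76.5 [ 0.583 -0.163  0.117] [-0.02   -0.0061  0.0002]
84.0 [ 0.603 -0.168  0.117] [-0.0206 -0.0034  0.0002]
91.5 [ 0.624 -0.171  0.117] [-0.0209 -0.0007  0.0002]
91 [ 0.622 -0.171  0.117] [ 0.0014 -0.     -0.    ]
```

Emit:
move_arm([
  [[0,0,0,0,0,0,1],[0,0,0,0,0,0,1],[0,0,0,0,0,0,1],[0,0,0,0,0,0,1],[0,0,0,0,0,0,1],[0,0,0,0,0,0,1],[0,0,0,0,0,0,1],[0.0015,-0.0155,0,0,0,0,1],[-0.01,-0.0185,0,0,0,0,1],[-0.012,-0.017,0,0,0,0,1],[-0.0143,-0.0153,0,0,0,0,1],[-0.0162,-0.0133,0,0,0,0,1],[0,0,0,0,0,0,1]],
])

```text
time_s: 3.98
eef_pos: [0.5317, -0.1281, 0.1189]
orientation: [0.054, 0.999, 0.002, 0.006]
ft_force: [2.1, -0.2, 2.0]
width: 0.253
```

```bash
cat >> h.py <<'E'
def arc(a,b,step=7.5,r=.16):
    tool(); s=manip.read_state(); m=R.from_quat(s['orientation']).inv(); p=s['eef_pos']; piv=tab(.085,.07,p[2])
    d=R.from_euler('z',-TY).apply(p-piv); print('angle %.1f r %.3f'%(np.degrees(np.arctan2(-d[1],-d[0])),np.hypot(*d[:2])))
    for th in np.arange(a,b+np.sign(step)*.1,step):
        q=tab(.085-r*np.cos(np.radians(th)),.07-r*np.sin(np.radians(th)),p[2]); print(th,q.round(3),m.apply(q-p).round(4)); p=q
E
python3 -c "
from h import *
arc(60,92,8)"
```

```text
t4.0 pos [ 0.5317 -0.1281  0.1189] head 173.8 lev [ 0.28  0.69 -0.  ] F [ 2.1 -0.2  2. ] w 0.253 j6 -1.87
angle 54.0 r 0.156
60.0 [ 0.542 -0.141  0.119] [-0.0119 -0.0119  0.0001]
68.0 [ 0.561 -0.153  0.119] [-0.0201 -0.0097  0.0002]
76.0 [ 0.582 -0.162  0.119] [-0.0212 -0.0068  0.0002]
84.0 [ 0.603 -0.168  0.119] [-0.022  -0.0038  0.0002]
92.0 [ 0.625 -0.171  0.119] [-0.0223 -0.0007  0.0003]
```

Emit:
move_arm([
  [[-0.0119,-0.0119,0,0,0,0,1],[-0.02,-0.0097,0,0,0,0,1],[-0.0212,-0.0068,0,0,0,0,1],[-0.022,-0.0038,0,0,0,0,1],[-0.02,-0.0007,0,0,0,0,1],[0,0,0,0,0,0,1],[0,0,0,0,0,0,1],[0,0,0,0,0,0,1]],
])

```text
time_s: 4.65
eef_pos: [0.6193, -0.1689, 0.1186]
orientation: [0.053, 0.999, 0.003, 0.001]
ft_force: [0.8, -2.5, -0.7]
width: 0.252
```

```bash
python3 -c "
from h import *
arc(91,92,8)"
```

```text
t4.7 pos [ 0.6193 -0.1689  0.1186] head 173.9 lev [ 0.3   0.05 -0.  ] F [ 0.8 -2.5 -0.7] w 0.252 j6 -1.87
angle 89.8 r 0.158
91.0 [ 0.622 -0.171  0.119] [-0.0033 -0.0019 -0.    ]
```

Emit:
move_arm([
  [[0,0,0,0,0,0,-1],[0,0,0,0,0,0,-1],[0,0,0,0,0,0,-1],[0,0,0,0,0,0,-1],[0,0,0,0,0,0,-1],[0,0,-0.03,0,0,0,-1],[0,0,-0.03,0,0,0,-1],[0.02,0.016,-0.03,0,0,0,-1],[0.022,0.016,-0.025,0,0,0,-1],[0.022,0.016,-0.025,0,0,0,-1],[0.022,0.016,-0.025,0,0,0,-1],[0.022,0.016,-0.01,0,0,0,-1],[0,0,0,0,0,0,-1],[0,0,0,0,0,0,-1]],
])

```text
time_s: 5.82
eef_pos: [0.509, -0.0708, 0.2999]
orientation: [0.053, 0.999, 0.007, -0.006]
ft_force: [-0.2, -0.6, -0.0]
width: 0.997
```

```bash
python3 -c "
from h import *
tool()
c=cam('wrist'); im=manip.get_image('wrist'); np.savez('w1.npz',im=im,c=np.array([c[0],c[1],c[2]]),R=c[3],t=c[4])
cv2.imwrite('pics/w1.png',cv2.resize(im[:,:,::-1],(800,600),interpolation=cv2.INTER_CUBIC))
for q in [(-.065,-.13),(-.065,.13),(.065,.13),(.065,-.13)]: print(q,(proj(c,tab(*q,.074))*800/512).round())
"
```

```text
t5.8 pos [ 0.509  -0.0708  0.2999] head 173.9 lev [ 0.81 -0.7   0.  ] F [-0.2 -0.6 -0. ] w 0.997 j6 -1.78
(-0.065, -0.13) [254. 240.]
(-0.065, 0.13) [524. 239.]
(0.065, 0.13) [515. 364.]
(0.065, -0.13) [265. 366.]
```

View pics/w1.png

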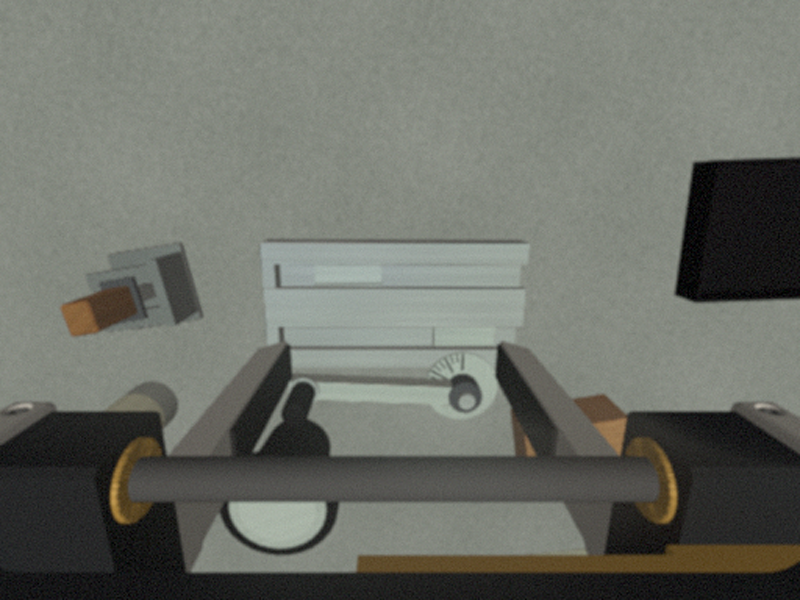

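Wrist view: the fence lies back along the table edge. There is a light piece in the near slot at about (315–382, 274) and another in the far slot at about (435–495, 336). The near table corners are at (262,240) and (529,241), about 6 mm from the prediction in y. The rest is at (145,285). I'll take an enlarged crop for detail.

```bash
python3 -c "
from h import *
d=np.load('w1.npz'); im=d['im']; cr=im[147:240,160:346,::-1]
g=cv2.resize(cr,None,fx=4.2,fy=4.2,interpolation=cv2.INTER_CUBIC)
g=np.clip((g.astype(float)-90)*1.9,0,255).astype(np.uint8)
r=im[148:222,30:135,::-1]; r=cv2.resize(r,None,fx=3,fy=3,interpolation=cv2.INTER_CUBIC)
o=np.zeros((600,800,3),np.uint8); o[:g.shape[0],:g.shape[1]]=g; h=600-g.shape[0]; o[g.shape[0]:,:r.shape[1]]=r[:h]
cv2.imwrite('pics/w1c.png',o); print(g.shape)
"
```

```text
(391, 781, 3)
```

View pics/w1c.png

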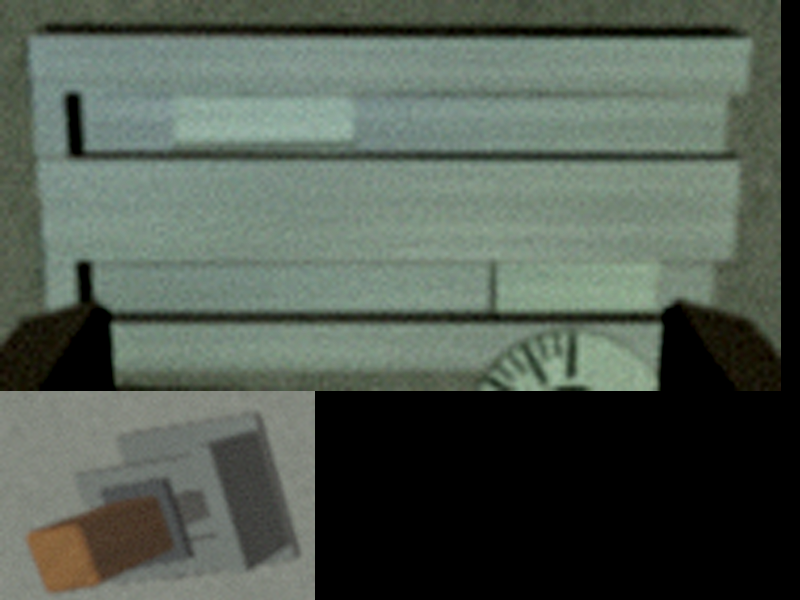

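The crop shows two aluminium pieces: about 64 mm long in the near slot, and another near the mouth in the far slot. No dark pieces are visible. The rest's back plate faces the table, and the rest is rotated about 15° from the image axes. Next I'll fit the table and the tray.

Run:
```python
from h import *
d=np.load('w1.npz'); c=(*d['c'],d['R'],d['t'])
pts=[((30,37),(-65,-130)),((752,40),(-65,130)),((40,160),(-20,-130)),((738,160),(-20,130)),((45,262),(20,-130)),((735,260),(20,130))]
W=np.array([ray(c,160+a/4.2,147+b/4.2,.074)[:2] for (a,b),_ in pts]); T=np.array([t for _,t in pts])/1e3
U,S,V=np.linalg.svd((T-T.mean(0)).T@(W-W.mean(0))); Rm=(U@V).T
yaw=np.arctan2(Rm[1,0],Rm[0,0]); ctr=W.mean(0)-Rm@T.mean(0); print('table',ctr.round(4),np.degrees(yaw)); print(((T@Rm.T+ctr)-W).round(4))
for n,x,z in [('near pc',(175,354),.061),('far pc',(497,660),.061)]:
    y=120 if 'near' in n else 287
    for X in x:
        w=ray(c,160+X/4.2,147+y/4.2,z)[:2]; print(n,(Rm.T@(w-ctr)).round(4))
# top camera: tray mask
c=cam('top'); im=manip.get_image('top').max(2)
m=(im<50).astype(np.uint8); m=cv2.morphologyEx(m,cv2.MORPH_OPEN,np.ones((3,3)))
n,l,s,q=cv2.connectedComponentsWithStats(m); i=min((k for k in range(1,n) if s[k,4]>1500),key=lambda k:abs(q[k][0]-110)+abs(q[k][1]-243))
print(s[i]); r=cv2.morphologyEx((l==i).astype(np.uint8),cv2.MORPH_OPEN,np.ones((35,35)))
rect=cv2.minAreaRect(np.argwhere(r)[:,::-1].astype(np.float32)); B=cv2.boxPoints(rect); print(rect)
P=np.array([ray(c,u,v,.03) for u,v in B]); print(P.round(3),P.mean(0).round(3))
print('tab',ray(c,75.5,243,.06).round(3))
tool()
```

```text
table [ 0.549  -0.0674] -6.384042251191136
[[-0.0001 -0.0004]
 [-0.0006  0.0001]
 [-0.0003 -0.0006]
 [-0.      0.0014]
 [ 0.0004  0.0003]
 [ 0.0007 -0.0008]]
near pc [-0.0322 -0.0814]
near pc [-0.0322 -0.014 ]
far pc [0.0346 0.042 ]
far pc [0.0347 0.1064]
[  70  214   74   60 4001]
((108.5, 243.5), (59.0, 65.0), 90.0)
[[0.596 0.42  0.03 ]
 [0.586 0.26  0.03 ]
 [0.444 0.259 0.03 ]
 [0.454 0.413 0.03 ]] [0.52  0.338 0.03 ]
tab [0.521 0.403 0.06 ]
t5.9 pos [ 0.5092 -0.0713  0.2988] head 173.8 lev [ 0.84 -0.82  0.  ] F [-0.1 -1.  -0.7] w 1.003 j6 -1.78
```

Emit:
move_arm([
  [[0,0,0,0.8,-0.8,0,-1],[0.003,0.037,0.012,0,0,0,-1],[0.003,0.037,0.012,0,0,0,-1],[0.003,0.037,0.012,0,0,0,-1],[0.003,0.037,0.012,0,0,0,-1],[0.003,0.037,0.012,0,0,0,-1],[0.003,0.037,0.012,0,0,0,-1],[0.003,0.037,0.012,0,0,0,-1],[0.003,0.037,0.012,0,0,0,-1],[0.003,0.037,0.012,0,0,0,-1],[0.003,0.037,0.012,0,0,0,-1],[0.003,0.037,0.012,0,0,0,-1],[0.003,0.037,0.012,0,0,0,-1],[0.002,0.027,0,0,0,0,-1],[0,0,0,0,0,0,-1],[0,0,0,0,0,0,-1]],
])

```text
time_s: 7.25
eef_pos: [0.5266, 0.4094, 0.1138]
orientation: [0.063, 0.998, -0.012, -0.012]
ft_force: [-0.1, -0.0, -0.3]
width: 1.0
```

```bash
sed -i 's/^TC=.*/TC=np.array([.549,-.0674]); TY=np.radians(-6.4)/' h.py
python3 - <<'E'
from h import *
tool([.521,.404,.028],175)
c=cam('wrist'); im=manip.get_image('wrist'); cv2.imwrite('pics/w2.png',im[:,:,::-1])
print('tab px',proj(c,[.521,.404,.06]))
E
```

```text
t7.2 pos [0.5266 0.4094 0.1138] head 172.8 lev [-1.44 -1.26  0.  ] F [-0.1 -0.  -0.3] w 1.000 j6 -0.91
  shift [ 0.0029 -0.0039  0.086 ] az -2.2
tab px [244.49201904 202.79966762]
```

View pics/w2.png

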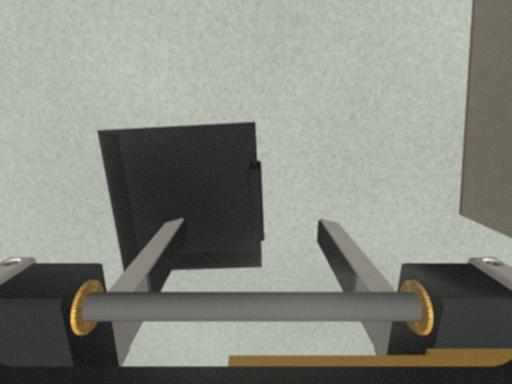

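The tab is at pixel (256,200), upright between v=160 and v=240, with the tray's edges nearly parallel to the tool.

Run:
```python
from h import *
c=cam('wrist'); a=ray(c,257,162,.06);b=ray(c,259,240,.06); print(a,b,(a+b)/2)
A=ray(c,255,122,.036);B=ray(c,261,267,.036);print(A,B,np.degrees(np.arctan2(*(A-B)[1::-1])))
tool([*((a+b)/2)[:2],.028],175)
```

```text
[0.48505832 0.41965662 0.06      ] [0.55860667 0.4125212  0.06      ] [0.52183249 0.41608891 0.06      ]
[0.45094016 0.42187199 0.036     ] [0.60050494 0.40967714 0.036     ] 175.33866862297742
t7.3 pos [0.5263 0.4092 0.1137] head 172.7 lev [-1.41 -1.3   0.  ] F [ 0.2 -0.3  1.2] w 0.999 j6 -0.91
  shift [0.0034 0.0084 0.0856] az -2.3
```

Emit:
move_arm([
  [[0.003,0.006,0,-1.4,-1.3,-2.3,-1],[0,0,0,0,0,0,-1],[0,0,0.03,0,0,0,-1],[0,0,0.03,0,0,0,-1],[0,0,0.024,0,0,0,-1],[0,0,0,0,0,0,-1],[0,0,0,0,0,0,1],[0,0,0,0,0,0,1],[0,0,0,0,0,0,1],[0,0,0,0,0,0,1],[0,0,0,0,0,0,1],[0,0,0,0,0,0,1],[0,0,0,0,0,0,1],[0,0,0,0,0,0,1],[0,0,0,0,0,0,1],[0,0,0,0,0,0,1],[0,0,0,0,0,0,1],[0,0,0,0,0,0,1],[0,0,0,0,0,0,1],[0,0,0,0,0,0,1]],
], grip_force=20)

```text
time_s: 8.97
eef_pos: [0.5371, 0.4078, 0.0397]
orientation: [0.051, 0.999, 0.003, 0.009]
ft_force: [1.3, -0.2, 0.9]
width: 0.124
```

```bash
python3 -c "
from h import *
q=tab(-.003,.163+.073,.028); print(q)
tool(q,173.6)"
```

```text
[0.57232536 0.16746364 0.028     ]
t9.0 pos [0.5371 0.4078 0.0397] head 174.1 lev [ 0.38  0.99 -0.  ] F [ 1.3 -0.2  0.9] w 0.124 j6 -0.94
  shift [-0.0595 -0.2356  0.0112] az 0.5
```

Emit:
move_arm([
  [[-0.0075,-0.022,0,0,0,0,1],[-0.0075,-0.022,0,0,0,0,1],[-0.0075,-0.022,0,0,0,0,1],[-0.0075,-0.022,0,0,0,0,1],[-0.0075,-0.022,0,0,0,0,1],[-0.0075,-0.022,0,0,0,0,1],[-0.0075,-0.022,0,0,0,0,1],[-0.0075,-0.022,0,0,0,0,1],[-0.0075,-0.02,0,0,0,0.3,1],[0,0,0,0,0,0,1],[0,0,0,0,0,0,1]],
])

```text
time_s: 9.88
eef_pos: [0.5839, 0.2042, 0.0403]
orientation: [0.053, 0.999, 0.007, 0.008]
ft_force: [0.4, 2.2, 0.6]
width: 0.124
```

```bash
python3 -c "
from h import *
tool([.587,.166,.035],173.6)
c=cam('top'); im=manip.get_image('top'); cv2.imwrite('pics/t2.png',cv2.resize(im[130:300,60:430,::-1],None,fx=2.15,fy=2.15,interpolation=cv2.INTER_CUBIC))
m=manip.get_image('wrist');cv2.imwrite('pics/w3.png',m[:,:,::-1])
"
```

```text
t9.9 pos [0.5839 0.2042 0.0403] head 173.9 lev [ 0.83  0.82 -0.  ] F [0.4 2.2 0.6] w 0.124 j6 -1.28
  shift [-0.0071 -0.0377  0.0048] az 0.3
```

View pics/w3.png

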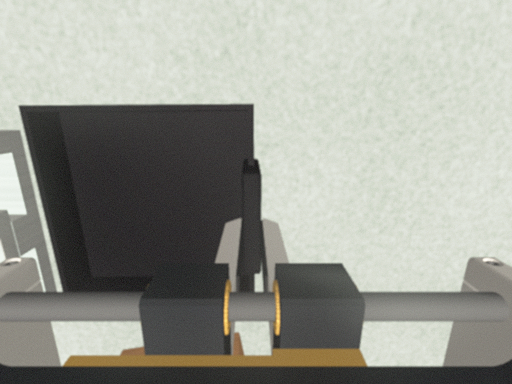

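The tray is held square to the tool, and the table's mouth is just left of it. The tray's near rim runs from (22,107) to (253,105).

```bash
python3 -c "
from h import *
c=cam('wrist')
def tt(p): 
    d=p[:2]-TC; a=-TY; return np.array([d[0]*np.cos(a)-d[1]*np.sin(a),d[0]*np.sin(a)+d[1]*np.cos(a)]).round(4)
for u,v,z in [(22,107,.036),(253,105,.036),(18,130,.074),(26,225,.074)]: print((u,v),tt(ray(c,u,v,z)))
s=manip.read_state();print('tcp',tt(s['eef_pos']))
"
```

```text
(22, 107) [-0.0801  0.128 ]
(253, 105) [-0.0823  0.2763]
(18, 130) [-0.068   0.1533]
(26, 225) [-0.0146  0.1453]
tcp [0.004  0.2741]
```

Emit:
move_arm([
  [[-0.002,-0.015,0,0,0,0.3,1],[-0.002,-0.015,0,0,0,0,1],[0,-0.011,0,0,0,0,1],[0,0,0,0,0,0,1],[0,0,0,0,0,0,1]],
])

```text
time_s: 10.4
eef_pos: [0.5822, 0.1667, 0.0401]
orientation: [0.052, 0.999, 0.008, 0.008]
ft_force: [-0.4, 2.8, 1.8]
width: 0.123
```

```bash
cat >> h.py <<'E'
def tt(p):
    d=np.asarray(p)[:2]-TC; a=-TY; return np.array([d[0]*np.cos(a)-d[1]*np.sin(a),d[0]*np.sin(a)+d[1]*np.cos(a)]).round(4)
E
python3 -c "
from h import *
tool(tab(.004,.236,.035),173.6); print(tt(manip.read_state()['eef_pos']))"
```

```text
t10.4 pos [0.5822 0.1667 0.0401] head 174.0 lev [ 0.92  0.83 -0.  ] F [-0.4  2.8  1.8] w 0.123 j6 -1.34
  shift [ 0.003  -0.0004  0.0051] az 0.4
[0.0069 0.2363]
```

Emit:
move_arm([
  [[0,0,0,0,0,0,-1],[0,0,0,0,0,0,-1],[0,0,0,0,0,0,-1],[0,0,0,0,0,0,-1],[0,0,0,0,0,0,-1],[0,0,0,0,0,0,-1],[0,0,-0.03,0,0,0,-1],[0,0,-0.035,0,0,0,-1],[0,0,-0.035,0,0,0,-1],[0,0,-0.035,0,0,0,-1],[0,0,-0.035,0.9,0.8,0,-1],[0,0,-0.03,0,0,0,-1],[0,0,0,0,0,0,-1]],
])

```text
time_s: 11.48
eef_pos: [0.5748, 0.1661, 0.2427]
orientation: [0.051, 0.999, -0.001, -0.007]
ft_force: [1.1, 1.1, -0.3]
width: 0.99
```

Run:
```python
from h import *
d=np.load('w1.npz'); c=(*d['c'],d['R'],d['t'])
r=lambda X,Y,z: ray(c,30+X/3,148+(Y-391)/3,z)
h=r(65,557,.130); print('handle top',h.round(4))
for a,b,z in [((210,440),(245,570),.062),((262,415),(298,555),.008),((27,533),(50,592),.13),((80,525),(105,580),.13)]:
    A,B=r(*a,z),r(*b,z); print(A.round(4),B.round(4),np.degrees(np.arctan2(*(B-A)[1::-1])))
tool([*h[:2],.25],174)
```

```text
handle top [ 0.5111 -0.3375  0.13  ]
[ 0.4729 -0.2982  0.062 ] [ 0.5441 -0.2972  0.062 ] 0.8209101989179041
[ 0.467  -0.2951  0.008 ] [ 0.5526 -0.2933  0.008 ] 1.1915401051093588
[ 0.4983 -0.3509  0.13  ] [ 0.5265 -0.3491  0.13  ] 3.582365655839199
[ 0.4973 -0.3266  0.13  ] [ 0.5237 -0.3229  0.13  ] 7.939745677789991
t11.5 pos [0.5748 0.1661 0.2427] head 174.2 lev [-0.14 -0.83  0.  ] F [ 1.1  1.1 -0.3] w 0.990 j6 -1.33
  shift [ 0.0123 -0.5075 -0.0059] az 0.2
```

Emit:
move_arm([
  [[0.001,-0.038,0,0,0,0,-1],[0.001,-0.038,0,0,0,0,-1],[0.001,-0.038,0,0,0,0,-1],[0.001,-0.038,0,0,0,0,-1],[0.001,-0.038,0,0,0,0,-1],[0.001,-0.038,0,0,0,0,-1],[0.001,-0.038,0,0,0,0,-1],[0.001,-0.038,0,0,0,0,-1],[0.001,-0.038,0,0,0,0,-1],[0.001,-0.038,0,0,0,0,-1],[0.001,-0.038,0,0,0,0,-1],[0.001,-0.038,0,0,0,0,-1],[0.001,-0.038,0,0,0,0,-1],[0,-0.01,0,0,0,-6.8,-1],[0,0,0,0,0,0,-1],[0,0,0,0,0,0,-1]],
])

```text
time_s: 12.82
eef_pos: [0.5078, -0.3522, 0.2318]
orientation: [-0.013, 1.0, 0.004, -0.007]
ft_force: [0.1, 0.7, -0.7]
width: 1.001
```

Run:
```python
from h import *
tool([.511,-.337,.15],181)
c=cam('wrist'); im=manip.get_image('wrist'); np.savez('w4.npz',im=im,c=np.array(c[:3]),R=c[3],t=c[4]); 
u,v=map(int,proj(c,[.511,-.337,.1])); print(u,v)
x0=max(0,min(u-100,312)); y0=max(0,min(v-75,234)); print(x0,y0)
cv2.imwrite('pics/w4.png',cv2.resize(im[y0:y0+150,x0:x0+200,::-1],None,fx=4,fy=4,interpolation=cv2.INTER_CUBIC))
```

```text
t12.8 pos [ 0.5078 -0.3522  0.2318] head -178.5 lev [ 0.47 -0.81  0.  ] F [ 0.1  0.7 -0.7] w 1.001 j6 -2.34
  shift [-0.0048  0.0145  0.0819] az 0.5
261 190
161 115
```

View pics/w4.png

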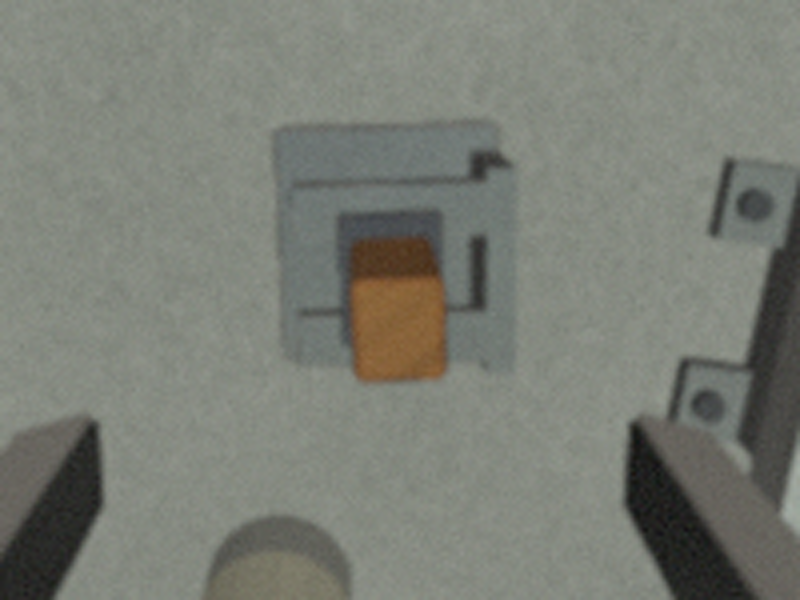

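The handle's top face is at crop corners (353,280)–(447,378), nearly square with the jaws. The fork and back plate are visible, and the guard plate lies on the arms.

Run:
```python
from h import *
d=np.load('w4.npz'); c=(*d['c'],d['R'],d['t'])
r=lambda X,Y,z: ray(c,161+X/4,115+Y/4,z)
Q=[r(*p,.13) for p in [(353,280),(443,278),(447,378),(357,380)]]
print(np.array(Q).round(4)); m=sum(Q)/4; print('centre',m)
for a,b in[(0,3),(1,2)]: print('x dir',np.degrees(np.arctan2(*(Q[b]-Q[a])[1::-1])))
for a,b in[(0,1),(3,2)]: print('y dir',np.degrees(np.arctan2(*(Q[b]-Q[a])[1::-1]))-90)
A,B=r(293,184,.062),r(472,180,.062); print('arm edge',np.degrees(np.arctan2(*(B-A)[1::-1]))-90)
tool([m[0],m[1],.088],181)
```

```text
[[ 0.4982 -0.3522  0.13  ]
 [ 0.4971 -0.328   0.13  ]
 [ 0.5254 -0.3256  0.13  ]
 [ 0.5265 -0.3505  0.13  ]]
centre [ 0.51177988 -0.3390845   0.13      ]
x dir 3.531846119677785
x dir 4.748486266237224
y dir 2.6071730921024
y dir 2.587603705594219
arm edge 2.6324458256654566
t12.9 pos [ 0.5078 -0.3516  0.2316] head -178.5 lev [ 0.48 -0.84  0.  ] F [ 0.8 -0.7 -0.7] w 0.997 j6 -2.34
  shift [-0.0064  0.0112  0.1437] az 0.5
```

Emit:
move_arm([
  [[-0.006,0.011,0,0.5,-0.8,-1.3,-1],[0,0,0,0,0,0,-1],[0,0,0,0,0,0,-1]],
])

```text
time_s: 13.12
eef_pos: [0.5147, -0.3351, 0.2308]
orientation: [-0.026, 1.0, 0.001, 0.0]
ft_force: [0.5, -0.4, -0.1]
width: 1.001
```

Run:
```python
from h import *
tool([.5118,-.3391,.088],182.8)
```

```text
t13.1 pos [ 0.5147 -0.3351  0.2308] head -177.0 lev [ 0.09  0.02 -0.  ] F [ 0.5 -0.4 -0.1] w 1.001 j6 -2.34
  shift [ 0.0032 -0.0041  0.1428] az 0.2
```

Emit:
move_arm([
  [[0.003,-0.004,0,0,0,0,-1],[0,0,0.03,0,0,0,-1],[0,0,0.03,0,0,0,-1],[0,0,0.03,0,0,0,-1],[0,0,0.03,0,0,0,-1],[0,0,0.024,0,0,0,-1],[0,0,0,0,0,0,-1],[0,0,0,0,0,0,-1]],
])

```text
time_s: 13.78
eef_pos: [0.518, -0.3364, 0.0892]
orientation: [-0.03, 1.0, -0.004, 0.005]
ft_force: [0.7, -0.2, 0.6]
width: 1.0
```

Run:
```python
from h import *
tool([.5118,-.3391,.088],182.8)
```

```text
t13.8 pos [ 0.518  -0.3364  0.0892] head -176.5 lev [-0.53  0.59  0.  ] F [ 0.7 -0.2  0.6] w 1.000 j6 -2.35
  shift [ 0.0063 -0.0023  0.0012] az 0.7
```

Emit:
move_arm([
  [[0.005,-0.002,0,-0.5,0.6,0.7,-1],[0,0,0,0,0,0,-1],[0,0,0,0,0,0,1],[0,0,0,0,0,0,1],[0,0,0,0,0,0,1],[0,0,0,0,0,0,1],[0,0,0,0,0,0,1],[0,0,0,0,0,0,1],[0,0,0,0,0,0,1],[0,0,0,0,0,0,1],[0,0,0,0,0,0,1],[0,0,0,0,0,0,1],[0,0,0,0,0,0,1],[0,0,0,0,0,0,1],[0,0,0,0,0,0,1],[0,0,0,0,0,0,1]],
], grip_force=45)

```text
time_s: 15.12
eef_pos: [0.5177, -0.3426, 0.1]
orientation: [-0.024, 1.0, -0.005, 0.005]
ft_force: [-0.1, -0.4, -0.1]
width: 0.271
```

Run:
```python
from h import *
tool([.5118,-.3391,.088],182.8)
```

```text
t15.1 pos [ 0.5177 -0.3426  0.1   ] head -177.2 lev [-0.59  0.6   0.  ] F [-0.1 -0.4 -0.1] w 0.271 j6 -2.34
  shift [0.0059 0.0039 0.0119] az -0.0
```

Emit:
move_arm([
  [[0,0,-0.02,0,0,0,1],[0,0,-0.03,0,0,0,1],[0,0,-0.03,0,0,0,1],[0,0,-0.03,0,0,0,1],[0,0,-0.02,0,0,4.6,1],[0,0,0,0,0,4.6,1],[0,0,0,-0.5,0.5,0,1],[0,0,0,0,0,0,1],[0,0,0,0,0,0,1]],
])

```text
time_s: 15.87
eef_pos: [0.514, -0.338, 0.2264]
orientation: [0.058, 0.998, 0.005, -0.003]
ft_force: [-0.2, -0.2, -1.9]
width: 0.275
```

Run:
```python
from h import *
tool(tab(-.026,-.1,.22),173.6)
im=manip.get_image('scene');cv2.imwrite('pics/s5.png',cv2.resize(im[110:260,60:310,::-1],None,fx=3.2,fy=3.2,interpolation=cv2.INTER_CUBIC))
```

```text
t15.9 pos [ 0.514  -0.338   0.2264] head 173.4 lev [ 0.6  -0.37  0.  ] F [-0.2 -0.2 -1.9] w 0.275 j6 -2.18
  shift [0.0221 0.1727 0.0083] az -0.2
```

View pics/s5.png

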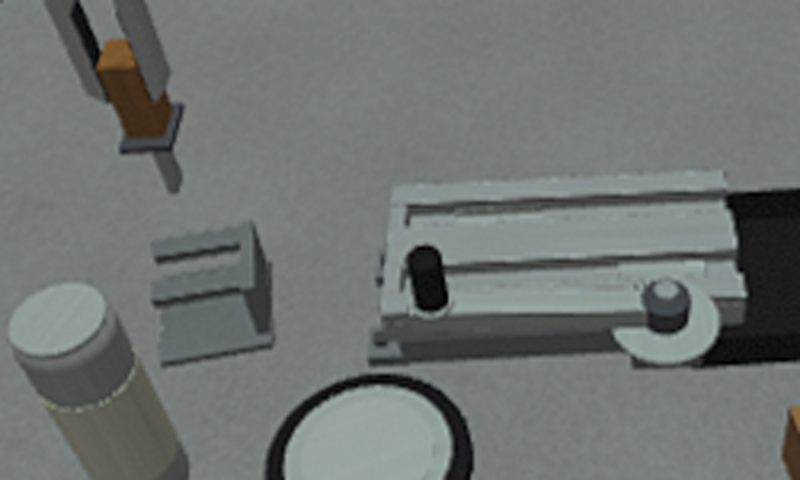

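The scraper is held upright and clear of the rest, and the tray is tucked under the mouth. I'll move above the blind end of the near slot.

Emit:
move_arm([
  [[0.004,0.031,0,0.2,-0.2,0,1],[0.004,0.031,0,0.2,-0.2,0,1],[0.004,0.031,0,0.2,0,0,1],[0.004,0.031,0,0,0,0,1],[0.004,0.031,0,0,0,0,1],[0.002,0.02,0,0,0,0,1],[0,0,0,0,0,0,1],[0,0,0,0,0,0,1]],
])

```text
time_s: 16.58
eef_pos: [0.5055, -0.1536, 0.2143]
orientation: [0.056, 0.998, 0.004, -0.009]
ft_force: [-0.9, -1.2, -2.2]
width: 0.274
```

Run:
```python
from h import *
tool(tab(-.026,-.1,.22),173.6)
c=cam('wrist'); im=manip.get_image('wrist'); np.savez('w6.npz',im=im,c=np.array(c[:3]),R=c[3],t=c[4])
cv2.imwrite('pics/w6.png',cv2.resize(im[90:290,170:440,::-1],None,fx=2.9,fy=2.9,interpolation=cv2.INTER_CUBIC))
for q in [(-.044,-.118),(-.044,.13),(-.020,.13),(-.02,-.118)]: print(q,((proj(c,tab(*q,.074))-[170,90])*2.9).round())
```

```text
t16.6 pos [ 0.5055 -0.1536  0.2143] head 173.6 lev [ 0.44 -1.07  0.  ] F [-0.9 -1.2 -2.2] w 0.274 j6 -1.92
  shift [-0.0075 -0.0095 -0.0059] az -0.0
(-0.044, -0.118) [164. 255.]
(-0.044, 0.13) [752. 253.]
(-0.02, 0.13) [743. 308.]
(-0.02, -0.118) [165. 310.]
```

View pics/w6.png

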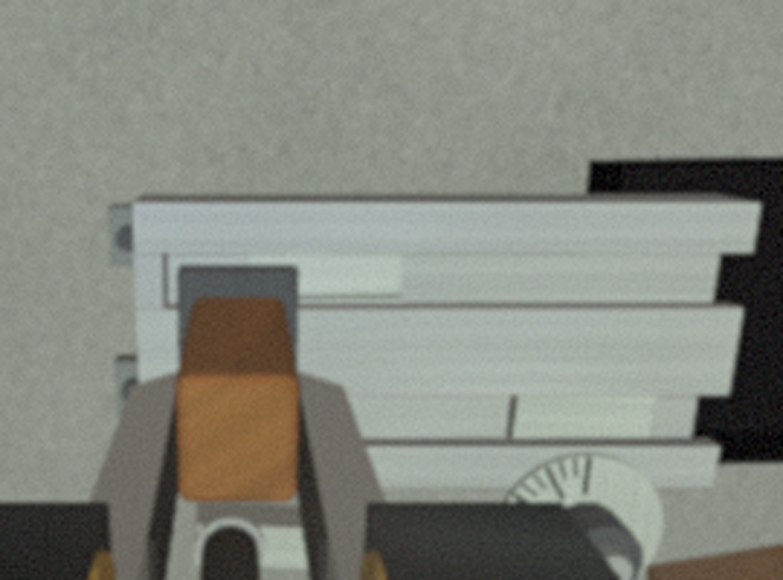

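The slot edges are at crop rows ~253 and ~304, against a prediction of 254 and 309, so the table is about 1.2 mm nearer the robot. The guard's near edge is at (180–297, 267), with the channel's light top just beyond the blade position.

Run:
```python
from h import *
d=np.load('w6.npz'); c=(*d['c'],d['R'],d['t'])
r=lambda X,Y,z: ray(c,170+X/2.9,90+Y/2.9,z)
s=manip.read_state(); tc=s['eef_pos']; foot=tc[2]-.09
M=R.from_quat(s['orientation']).inv()
Q=[r(*p,foot+.12) for p in [(178,375),(298,375),(298,498),(180,498)]]
print('size',np.linalg.norm(Q[1]-Q[0]),np.linalg.norm(Q[2]-Q[1]),'centre tt',tt(sum(Q)/4),'tool',M.apply(sum(Q)/4-tc).round(4))
G=[r(180,267,foot+.058),r(297,267,foot+.058)]; print('guard w',np.linalg.norm(G[0]-G[1]),tt(G[0]),tt(G[1]),M.apply(sum(G)/2-tc).round(4))
print('tcp',tt(tc),'slot edges',[tt(r(*p,.074)) for p in [(420,253),(680,254),(420,304),(680,305),(165,280)]])
# blade foot in tool if vertical in tool: offset guard centre - 22mm
```

```text
size 0.024745918913061528 0.02807707775952898 centre tt [-0.0389 -0.0886] tool [ 0.0058  0.0022 -0.0299]
guard w 0.03276244441822275 [-0.0623 -0.1043] [-0.0622 -0.0715] [0.0279 0.0024 0.0326]
tcp [-0.0337 -0.0906] slot edges [array([-0.0446, -0.0104]), array([-0.0439,  0.0995]), array([-0.0224, -0.0091]), array([-0.0216,  0.1026]), array([-0.0333, -0.1178])]
```

```bash
cat >> h.py <<'E'
SX=.0332
def blade(tx=None,ty=None,tz=None):
    s=manip.read_state(); M=R.from_quat(s['orientation']); f=s['eef_pos']+M.apply([.006,.002,.092])
    tool(heading=173.6,target=s['eef_pos']); print('  foot table',tt(f),'z %.4f'%f[2])
    if tx is not None: print('  shift',M.inv().apply(tab(tx,ty,f[2] if tz is None else tz)-f).round(4))
E
python3 -c "
from h import *
blade(-.0332,-.098,.1)"
```

```text
t16.6 pos [ 0.5054 -0.1536  0.2142] head 173.5 lev [ 0.49 -1.1   0.  ] F [ 1.   0.7 -2.9] w 0.274 j6 -1.92
  shift [0. 0. 0.] az -0.1
  foot table [-0.0415 -0.0878] z 0.1223
  shift [-0.0087 -0.0104  0.0221]
```

Emit:
move_arm([
  [[0,0,0,0.5,-1.1,0,1],[0,0,0,0,0,0,1],[0,0,0,0,0,0,1]],
])

```text
time_s: 16.88
eef_pos: [0.5051, -0.1564, 0.213]
orientation: [0.057, 0.998, -0.001, 0.0]
ft_force: [-0.1, 0.3, -1.2]
width: 0.274
```

```bash
python3 -c "
from h import *
blade(-.0332,-.098,.1)"
```

```text
t16.9 pos [ 0.5051 -0.1564  0.213 ] head 173.4 lev [-0.11  0.01  0.  ] F [-0.1  0.3 -1.2] w 0.274 j6 -1.92
  shift [0. 0. 0.] az -0.2
  foot table [-0.0397 -0.0915] z 0.1209
  shift [-0.0065 -0.0064  0.021 ]
```

Emit:
move_arm([
  [[-0.0065,-0.0064,0,0,0,-0.2,1],[0,0,0,0,0,0,1],[0,0,0.02,0,0,0,1],[0,0,0.012,0,0,0,1],[0,0,0,0,0,0,1],[0,0,0,0,0,0,1]],
])

```text
time_s: 17.38
eef_pos: [0.5127, -0.1694, 0.1809]
orientation: [0.058, 0.998, -0.002, 0.001]
ft_force: [-0.0, 0.6, -2.2]
width: 0.271
```

```bash
python3 -c "
from h import *
blade(-.0332,-.098,.056)"
```

```text
t17.4 pos [ 0.5127 -0.1694  0.1809] head 173.3 lev [-0.22  0.18  0.  ] F [-0.   0.6 -2.2] w 0.271 j6 -1.93
  shift [0. 0. 0.] az -0.3
  foot table [-0.0305 -0.1037] z 0.0889
  shift [0.0029 0.0059 0.0329]
```

Emit:
move_arm([
  [[0.0022,0.0044,0,0,0,0,1],[0,0,0,0,0,0,1],[0,0,0,0,0,0,1]],
])

```text
time_s: 17.63
eef_pos: [0.5112, -0.1648, 0.1818]
orientation: [0.058, 0.998, -0.002, 0.002]
ft_force: [-0.5, 0.1, -1.4]
width: 0.271
```

```bash
python3 -c "
from h import *
blade(-.0332,-.098,.056)"
```

```text
t17.6 pos [ 0.5112 -0.1648  0.1818] head 173.3 lev [-0.23  0.2   0.  ] F [-0.5  0.1 -1.4] w 0.271 j6 -1.92
  shift [0. 0. 0.] az -0.3
  foot table [-0.0324 -0.0993] z 0.0897
  shift [0.0009 0.0014 0.0337]
```

Aligned. I'll lower gently in small steps and watch the force.

Emit:
move_arm([
  [[0,0,0.008,0,0,0,1],[0,0,0.008,0,0,0,1],[0,0,0.006,0,0,0,1],[0,0,0,0,0,0,1],[0,0,0,0,0,0,1]],
])

```text
time_s: 18.05
eef_pos: [0.5121, -0.1647, 0.1591]
orientation: [0.058, 0.998, -0.003, 0.003]
ft_force: [-1.0, -1.2, -2.4]
width: 0.274
```

```bash
python3 -c "
from h import *
blade(-.0332,-.098,.056)"
```

```text
t18.1 pos [ 0.5121 -0.1647  0.1591] head 173.4 lev [-0.29  0.36  0.  ] F [-1.  -1.2 -2.4] w 0.274 j6 -1.92
  shift [0. 0. 0.] az -0.2
  foot table [-0.0312 -0.0992] z 0.0671
  shift [0.002  0.0013 0.011 ]
```

Emit:
move_arm([
  [[0.0015,0,0.004,0,0.3,0,1],[0,0,0.004,0,0,0,1],[0,0,0.003,0,0,0,1],[0,0,0,0,0,0,1]],
])

```text
time_s: 18.38
eef_pos: [0.5104, -0.1646, 0.1467]
orientation: [0.058, 0.998, -0.002, -0.0]
ft_force: [-0.2, 0.5, -2.0]
width: 0.273
```

```bash
python3 -c "
from h import *
blade(-.0332,-.098,.056)"
```

```text
t18.4 pos [ 0.5104 -0.1646  0.1467] head 173.4 lev [-0.28  0.    0.  ] F [-0.2  0.5 -2. ] w 0.273 j6 -1.92
  shift [0. 0. 0.] az -0.2
  foot table [-0.0335 -0.0993] z 0.0547
  shift [-0.0003  0.0013 -0.0013]
```

Emit:
move_arm([
  [[0,0.01,0.001,0,0,0,1],[0,0.012,0,0,0,0,1],[0,0.012,0,0,0,0,1],[0,0.012,0,0,0,0,1],[0,0.012,0,0,0,0,1],[0,0,0,0,0,0,1]],
])

```text
time_s: 18.88
eef_pos: [0.518, -0.1007, 0.1456]
orientation: [0.058, 0.998, -0.002, 0.0]
ft_force: [-0.7, 0.1, -2.4]
width: 0.266
```

```bash
python3 -c "
from h import *
blade(-.0332,.03,.055)"
```

```text
t18.9 pos [ 0.518  -0.1007  0.1456] head 173.3 lev [-0.24  0.05  0.  ] F [-0.7  0.1 -2.4] w 0.266 j6 -1.81
  shift [0. 0. 0.] az -0.3
  foot table [-0.033  -0.0349] z 0.0536
  shift [ 0.0005  0.0649 -0.0017]
```

Emit:
move_arm([
  [[0,0.012,-0.001,0,0,0,1],[0,0.012,0,0,0,0,1],[0,0.012,0,0,0,0,1],[0,0.012,0,0,0,0,1],[0,0.012,0,0,0,0,1],[0,0.012,0,0,0,0,1],[0,0.01,0,0,0,0,1],[0,0,0,0,0,0,1]],
])

```text
time_s: 19.55
eef_pos: [0.5285, -0.0097, 0.1468]
orientation: [0.056, 0.998, -0.003, 0.001]
ft_force: [-0.5, -0.6, -1.9]
width: 0.275
```

```bash
python3 -c "
from h import *
blade(-.0332,.13,.055)
im=manip.get_image('top');cv2.imwrite('pics/t7.png',cv2.resize(im[150:290,110:350,::-1],None,fx=3.3,fy=3.3,interpolation=cv2.INTER_CUBIC))"
```

```text
t19.6 pos [ 0.5285 -0.0097  0.1468] head 173.6 lev [-0.28  0.14  0.  ] F [-0.5 -0.6 -1.9] w 0.275 j6 -1.64
  shift [0. 0. 0.] az -0.0
  foot table [-0.0326  0.0566] z 0.0548
  shift [ 0.0006  0.0734 -0.0006]
```

View pics/t7.png

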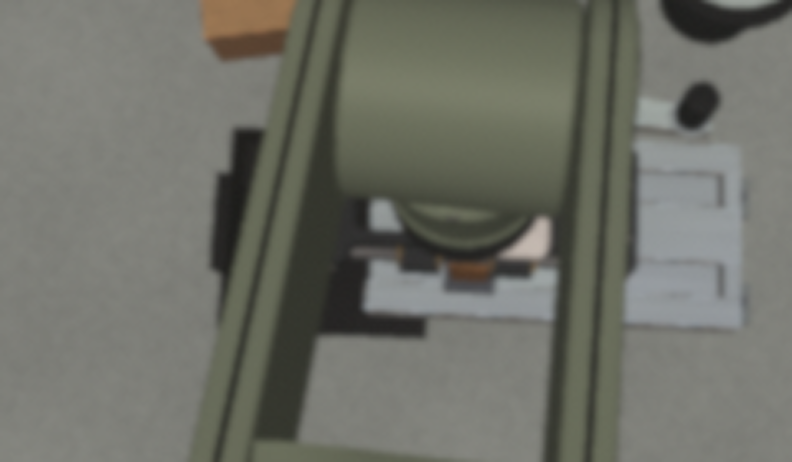

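The near slot behind the scraper is empty. The tray still sits under the mouth, with its near-right corner at (425,335) and its tab at (215,220). I'll push on through the mouth.

Emit:
move_arm([
  [[0,0.01,0,0,0,0,1],[0,0.01,0,0,0,0,1],[0,0.01,0,0,0,0,1],[0,0.008,0,0,0,0,1],[0,0.008,0,0,0,0,1],[0,0.008,0,0,0,0,1],[0,0.008,0,0,0,0,1],[0,0.008,0,0,0,0,1],[0,0.006,0,0,0,0,1],[0,0,0,0,0,0,1],[0,0,0,0,0,0,1]],
])

```text
time_s: 20.52
eef_pos: [0.538, 0.0724, 0.1461]
orientation: [0.056, 0.998, -0.003, 0.001]
ft_force: [0.3, -1.1, -2.3]
width: 0.273
```

```bash
python3 -c "
from h import *
blade(-.0332,.14,.055)"
```

```text
t20.5 pos [0.538  0.0724 0.1461] head 173.5 lev [-0.38  0.14  0.  ] F [ 0.3 -1.1 -2.3] w 0.273 j6 -1.48
  shift [0. 0. 0.] az -0.1
  foot table [-0.0323  0.1391] z 0.0540
  shift [ 0.0009  0.0009 -0.001 ]
```

Emit:
move_arm([
  [[0,0.008,0,0,0,0,1],[0,0,0,0,0,0,1],[0,0,-0.025,0,0,0,1],[0,0,-0.025,0,0,0,1],[0,0,-0.02,0,0,0,1],[-0.007,-0.027,0,0,0,0,1],[-0.007,-0.027,0,0,0,0,1],[-0.007,-0.027,0,0,0,0,1],[-0.007,-0.027,0,0,0,0,1],[-0.007,-0.027,0,0,0,0,1],[-0.007,-0.027,0,0,0,0,1],[-0.007,-0.027,0,0,0,0,1],[-0.007,-0.027,0,0,0,0,1],[-0.007,-0.02,0,0,0,0,1],[0,0,0,0,0,0,1],[0,0,0,0,0,0,1]],
])

```text
time_s: 21.85
eef_pos: [0.575, -0.1736, 0.2209]
orientation: [0.057, 0.998, -0.005, 0.001]
ft_force: [0.8, -0.6, -3.0]
width: 0.279
```

```bash
python3 -c "
from h import *
blade(.031,-.1,.08)
c=cam('wrist'); im=manip.get_image('wrist'); np.savez('w8.npz',im=im,c=np.array(c[:3]),R=c[3],t=c[4])
cv2.imwrite('pics/w8.png',cv2.resize(im[90:290,170:440,::-1],None,fx=2.9,fy=2.9,interpolation=cv2.INTER_CUBIC))
for q in [(.020,-.118),(.020,.13),(.044,.13),(.044,-.118)]: print(q,((proj(c,tab(*q,.074))-[170,90])*2.9).round())"
```

```text
t21.9 pos [ 0.575  -0.1736  0.2209] head 173.4 lev [-0.58  0.11  0.  ] F [ 0.8 -0.6 -3. ] w 0.279 j6 -1.89
  shift [0. 0. 0.] az -0.2
  foot table [ 0.0318 -0.1016] z 0.1289
  shift [0.0009 0.0021 0.0489]
(0.02, -0.118) [199. 228.]
(0.02, 0.13) [788. 227.]
(0.044, 0.13) [777. 282.]
(0.044, -0.118) [200. 283.]
```

View pics/w8.png

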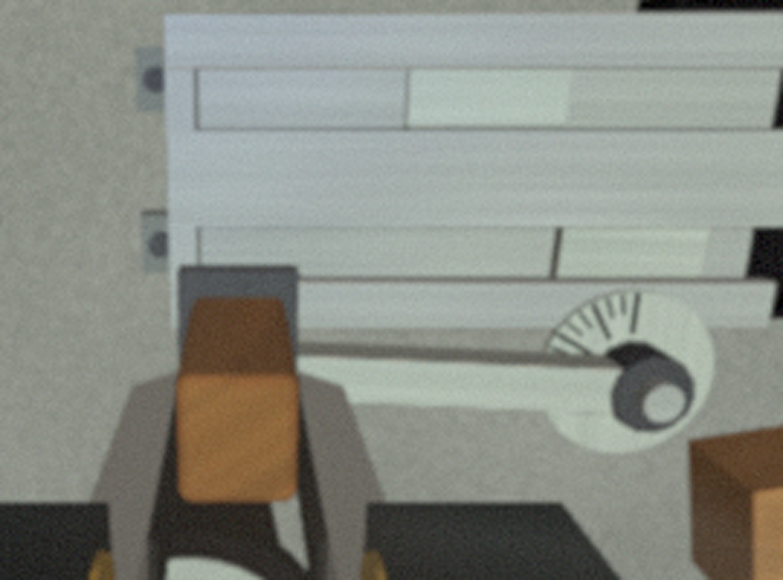

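The near slot still holds its piece, now at (408–570). The first push moved it 55 mm. In the second push the blade, about 1 mm higher, rode over the web of this open channel. For the channel the foot must run on the slot floor. The far slot's piece is at (557–705). I'll do the far slot first, with the foot low.

Emit:
move_arm([
  [[0.001,0.001,0,-0.6,0,0,1],[0,0,0.02,0,0,0,1],[0,0,0.02,0,0,0,1],[0,0,0.008,0,0,0,1],[0,0,0,0,0,0,1],[0,0,0,0,0,0,1]],
])

```text
time_s: 22.4
eef_pos: [0.5742, -0.1662, 0.1732]
orientation: [0.054, 0.999, 0.001, 0.002]
ft_force: [0.3, 0.6, -3.2]
width: 0.277
```

```bash
python3 -c "
from h import *
blade(.031,-.1,.054)"
```

```text
t22.4 pos [ 0.5742 -0.1662  0.1732] head 173.8 lev [ 0.18  0.21 -0.  ] F [ 0.3  0.6 -3.2] w 0.277 j6 -1.89
  shift [0. 0. 0.] az 0.2
  foot table [ 0.0304 -0.0931] z 0.0812
  shift [-0.0004 -0.007   0.0272]
```

Emit:
move_arm([
  [[0,0,0.007,0,0,0,1],[0,0,0.007,0,0,0,1],[0,0,0.006,0,0,0,1],[0,0,0.003,0,0,0,1],[0,0,0,0,0,0,1]],
])

```text
time_s: 22.82
eef_pos: [0.5762, -0.1654, 0.1515]
orientation: [0.053, 0.999, 0.001, 0.004]
ft_force: [-0.0, 0.1, -2.4]
width: 0.274
```

```bash
python3 -c "
from h import *
blade(.031,-.1,.053)"
```

```text
t22.8 pos [ 0.5762 -0.1654  0.1515] head 174.0 lev [ 0.11  0.49 -0.  ] F [-0.   0.1 -2.4] w 0.274 j6 -1.89
  shift [0. 0. 0.] az 0.4
  foot table [ 0.0328 -0.0922] z 0.0594
  shift [ 0.0019 -0.0078  0.0064]
```

Emit:
move_arm([
  [[0.001,0,0.003,0,0.5,0.4,1],[0,0,0.003,0,0,0,1],[0,0,0.002,0,0,0,1],[0,0,0,0,0,0,1]],
])

```text
time_s: 23.15
eef_pos: [0.5757, -0.1657, 0.1431]
orientation: [0.057, 0.998, 0.001, -0.0]
ft_force: [-0.3, -0.4, -1.6]
width: 0.275
```

```bash
python3 -c "
from h import *
blade(.031,-.1,.053)"
```

```text
t23.1 pos [ 0.5757 -0.1657  0.1431] head 173.5 lev [ 0.09 -0.01  0.  ] F [-0.3 -0.4 -1.6] w 0.275 j6 -1.88
  shift [0. 0. 0.] az -0.1
  foot table [ 0.0315 -0.0926] z 0.0511
  shift [ 0.0004 -0.0074 -0.0019]
```

Emit:
move_arm([
  [[0,0.012,0,0,0,0,1],[0,0.012,0,0,0,0,1],[0,0.012,0,0,0,0,1],[0,0.012,0,0,0,0,1],[0,0.012,0,0,0,0,1],[0,0.012,0,0,0,0,1],[0,0.012,0,0,0,0,1],[0,0,0,0,0,0,1]],
])

```text
time_s: 23.82
eef_pos: [0.5865, -0.0716, 0.1441]
orientation: [0.056, 0.998, 0.002, 0.001]
ft_force: [0.7, -0.3, -2.4]
width: 0.276
```

```bash
python3 -c "
from h import *
blade(.031,.13,.051)"
```

```text
t23.8 pos [ 0.5865 -0.0716  0.1441] head 173.6 lev [ 0.19  0.08 -0.  ] F [ 0.7 -0.3 -2.4] w 0.276 j6 -1.73
  shift [0. 0. 0.] az -0.0
  foot table [0.0319 0.0023] z 0.0521
  shift [0.0009 0.1276 0.0015]
```

Emit:
move_arm([
  [[0.0005,0.012,0.0007,0,0,0,1],[0,0.012,0.0002,0,0,0,1],[0,0.012,0.0002,0,0,0,1],[0,0.012,0.0002,0,0,0,1],[0,0.01,0.0002,0,0,0,1],[0,0.01,0.0002,0,0,0,1],[0,0.01,0.0002,0,0,0,1],[0,0.008,0.0002,0,0,0,1],[0,0.008,0.0002,0,0,0,1],[0,0.008,0.0002,0,0,0,1],[0,0.008,0.0002,0,0,0,1],[0,0.008,0.0002,0,0,0,1],[0,0.008,0,0,0,0,1],[0,0.008,0,0,0,0,1],[0,0,0,0,0,0,1],[0,0,0,0,0,0,1]],
])

```text
time_s: 25.15
eef_pos: [0.6029, 0.0763, 0.1413]
orientation: [0.056, 0.998, 0.001, 0.001]
ft_force: [-0.8, -0.2, -2.0]
width: 0.272
```

```bash
python3 -c "
from h import *
blade(.031,.145,.051)"
```

```text
t25.1 pos [0.6029 0.0763 0.1413] head 173.6 lev [ 0.07  0.13 -0.  ] F [-0.8 -0.2 -2. ] w 0.272 j6 -1.48
  shift [0. 0. 0.] az 0.0
  foot table [0.0317 0.1509] z 0.0493
  shift [ 0.0007 -0.0059 -0.0017]
```

Emit:
move_arm([
  [[0,0,-0.025,0,0,0,1],[0,0,-0.025,0,0,0,1],[0,0,-0.02,0,0,0,1],[0.007,-0.024,0,0,0,0,1],[0.007,-0.024,0,0,0,0,1],[0.007,-0.024,0,0,0,0,1],[0.007,-0.024,0,0,0,0,1],[0.007,-0.024,0,0,0,0,1],[0.007,-0.024,0,0,0,0,1],[0.007,-0.024,0,0,0,0,1],[0.007,-0.024,0,0,0,0,1],[0.005,-0.012,0,0,0,0,1],[0,0,0,0,0,0,1],[0,0,0,0,0,0,1]],
])

```text
time_s: 26.32
eef_pos: [0.5138, -0.1301, 0.2127]
orientation: [0.057, 0.998, 0.0, 0.0]
ft_force: [-0.5, 0.2, -2.9]
width: 0.271
```

```bash
python3 -c "
from h import *
blade(-.033,-.065,.08)
c=cam('wrist'); im=manip.get_image('wrist'); np.savez('w9.npz',im=im,c=np.array(c[:3]),R=c[3],t=c[4])
cv2.imwrite('pics/w9.png',cv2.resize(im[90:290,170:440,::-1],None,fx=2.9,fy=2.9,interpolation=cv2.INTER_CUBIC))
for q in [(-.044,-.118),(-.044,.13),(-.02,.13),(-.02,-.118)]: print(q,((proj(c,tab(*q,.074))-[170,90])*2.9).round())"
```

```text
t26.3 pos [ 0.5138 -0.1301  0.2127] head 173.4 lev [ 0.02  0.01 -0.  ] F [-0.5  0.2 -2.9] w 0.271 j6 -1.87
  shift [0. 0. 0.] az -0.2
  foot table [-0.034  -0.0642] z 0.1207
  shift [-0.001  -0.0008  0.0407]
(-0.044, -0.118) [107. 237.]
(-0.044, 0.13) [705. 235.]
(-0.02, 0.13) [696. 291.]
(-0.02, -0.118) [110. 293.]
```

View pics/w9.png

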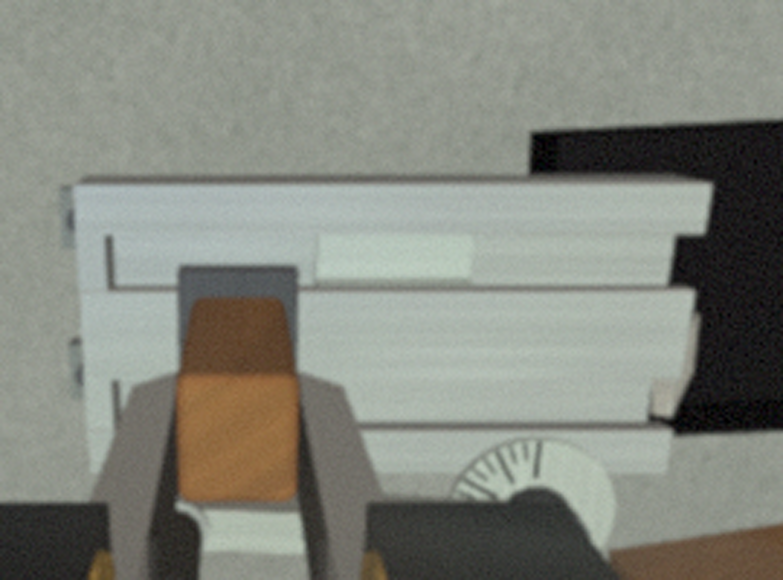

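The far slot is clear, and the bar is in the tray just outside the mouth at (650–695, 310–415). The channel is in the near slot at (318–474, 257). The tray looks slightly turned, so I'll measure it.

```bash
python3 -c "
from h import *
for n,pts in [('w6',[(590,160,.036),(783,160,.036),(783,460,.036)]),('w9',[(530,133,.036),(783,120,.036),(783,430,.036),(318,235,.062),(474,235,.062),(695,310,.03),(672,417,.03)])]:
    d=np.load(n+'.npz'); c=(*d['c'],d['R'],d['t'])
    print(n,[tt(ray(c,170+X/2.9,90+Y/2.9,z)).tolist() for X,Y,z in pts])
"
```

```text
w6 [[-0.0801, 0.0743], [-0.0799, 0.163], [0.0701, 0.1892]]
w9 [[-0.0832, 0.0674], [-0.0885, 0.1798], [0.0624, 0.2076], [-0.0421, -0.0292], [-0.0419, 0.0379], [0.0016, 0.1578], [0.0578, 0.1549]]
```

The tray is turned by about 2.7° but still well under both mouths. I'll lower behind the channel.

Emit:
move_arm([
  [[-0.0008,0,0.016,0,0,0,1],[0,0,0.016,0,0,0,1],[0,0,0.008,0,0,0,1],[0,0,0,0,0,0,1],[0,0,0,0,0,0,1]],
])

```text
time_s: 26.78
eef_pos: [0.5177, -0.1261, 0.1727]
orientation: [0.054, 0.999, 0.001, 0.002]
ft_force: [0.3, -0.2, -1.6]
width: 0.275
```

```bash
python3 -c "
from h import *
blade(-.033,-.065,.051)"
```

```text
t26.8 pos [ 0.5177 -0.1261  0.1727] head 173.8 lev [ 0.07  0.21 -0.  ] F [ 0.3 -0.2 -1.6] w 0.275 j6 -1.87
  shift [0. 0. 0.] az 0.2
  foot table [-0.0303 -0.0597] z 0.0807
  shift [ 0.0028 -0.0053  0.0296]
```

Emit:
move_arm([
  [[0.002,-0.004,0,0,0.2,0,1],[0,0,0,0,0,0,1],[0,0,0.007,0,0,0,1],[0,0,0.007,0,0,0,1],[0,0,0.005,0,0,0,1],[0,0,0,0,0,0,1]],
])

```text
time_s: 27.28
eef_pos: [0.517, -0.1296, 0.1549]
orientation: [0.053, 0.999, -0.0, 0.002]
ft_force: [0.1, 0.6, -2.4]
width: 0.271
```

```bash
python3 -c "
from h import *
blade(-.033,-.065,.051)"
```

```text
t27.3 pos [ 0.517  -0.1296  0.1549] head 173.9 lev [ 0.    0.22 -0.  ] F [ 0.1  0.6 -2.4] w 0.271 j6 -1.87
  shift [0. 0. 0.] az 0.3
  foot table [-0.0305 -0.0634] z 0.0629
  shift [ 0.0026 -0.0016  0.0119]
```

Emit:
move_arm([
  [[0.002,0,0.005,0,0.3,0.3,1],[0,0,0.004,0,0,0,1],[0,0,0.003,0,0,0,1],[0,0,0.001,0,0,0,1],[0,0,0,0,0,0,1]],
])

```text
time_s: 27.7
eef_pos: [0.5158, -0.1299, 0.142]
orientation: [0.057, 0.998, -0.0, 0.0]
ft_force: [0.9, -0.1, -2.4]
width: 0.272
```

```bash
python3 -c "
from h import *
blade(-.033,-.065,.051)"
```

```text
t27.7 pos [ 0.5158 -0.1299  0.142 ] head 173.5 lev [-0.01  0.    0.  ] F [ 0.9 -0.1 -2.4] w 0.272 j6 -1.87
  shift [0. 0. 0.] az -0.1
  foot table [-0.032  -0.0638] z 0.0500
  shift [ 0.001  -0.0012 -0.001 ]
```

Emit:
move_arm([
  [[0,0.012,0.0003,0,0,0,1],[0,0.012,0.0001,0,0,0,1],[0,0.012,0.0001,0,0,0,1],[0,0.012,0.0001,0,0,0,1],[0,0.012,0.0001,0,0,0,1],[0,0.012,0.0001,0,0,0,1],[0,0.012,0.0001,0,0,0,1],[0,0,0,0,0,0,1]],
])

```text
time_s: 28.37
eef_pos: [0.5273, -0.0374, 0.1419]
orientation: [0.055, 0.998, -0.001, 0.002]
ft_force: [0.5, -0.0, -1.4]
width: 0.272
```

```bash
python3 -c "
from h import *
blade(-.033,.1,.05)
c=cam('wrist'); im=manip.get_image('wrist'); np.savez('w10.npz',im=im,c=np.array(c[:3]),R=c[3],t=c[4])
# brightness along the near slot floor (x=-.038), ahead of the blade
print([(round(y,3),int(im[int(v),int(u)].mean())) for y in np.arange(.0,.13,.008) for u,v in [proj(c,tab(-.036,y,.06))]])"
```

```text
t28.4 pos [ 0.5273 -0.0374  0.1419] head 173.6 lev [-0.15  0.25  0.  ] F [ 0.5 -0.  -1.4] w 0.272 j6 -1.69
  shift [0. 0. 0.] az 0.0
  foot table [-0.0305  0.0292] z 0.0498
  shift [ 0.0025  0.0708 -0.0003]
[(np.float64(0.0), 194), (np.float64(0.008), 184), (np.float64(0.016), 101), (np.float64(0.024), 95), (np.float64(0.032), 96), (np.float64(0.04), 100), (np.float64(0.048), 92), (np.float64(0.056), 209), (np.float64(0.064), 203), (np.float64(0.072), 205), (np.float64(0.08), 209), (np.float64(0.088), 206), (np.float64(0.096), 206), (np.float64(0.104), 193), (np.float64(0.112), 194), (np.float64(0.12), 192), (np.float64(0.128), 44)]
```

The piece's bright front is at y≈0.100 (0.032 + 68 mm), so it is moving with the blade. I'll continue out through the mouth.

Emit:
move_arm([
  [[0.002,0.011,0.0001,0,0.2,0,1],[0,0.011,0.0001,0,0,0,1],[0,0.01,0.0001,0,0,0,1],[0,0.01,0.0001,0,0,0,1],[0,0.01,0.0001,0,0,0,1],[0,0.008,0.0001,0,0,0,1],[0,0.008,0.0001,0,0,0,1],[0,0.008,0.0001,0,0,0,1],[0,0.008,0.0001,0,0,0,1],[0,0.008,0,0,0,0,1],[0,0.008,0,0,0,0,1],[0,0.008,0,0,0,0,1],[0,0.008,0,0,0,0,1],[0,0,0,0,0,0,1],[0,0,0,0,0,0,1]],
])

```text
time_s: 29.67
eef_pos: [0.5379, 0.0904, 0.139]
orientation: [0.055, 0.998, -0.002, -0.001]
ft_force: [0.9, 0.1, -2.0]
width: 0.27
```

```bash
python3 -c "
from h import *
blade(-.033,.15,.05)"
```

```text
t29.7 pos [0.5379 0.0904 0.139 ] head 173.7 lev [-0.22 -0.14  0.  ] F [ 0.9  0.1 -2. ] w 0.270 j6 -1.45
  shift [0. 0. 0.] az 0.1
  foot table [-0.0348  0.1573] z 0.0470
  shift [-0.0018 -0.0073 -0.003 ]
```

Emit:
move_arm([
  [[0,0,-0.025,0,0,0,1],[0,0,-0.025,0,0,0,1],[0,0,-0.03,0,0,0,1],[0.005,-0.02,-0.025,0,0,0,1],[0.01,-0.02,-0.02,0,0,0,1],[0.01,-0.02,0,0,0,0,1],[0.01,-0.02,0,0,0,0,1],[0,0,0,0,0,0,1],[0,0,0,0,0,0,1]],
])

```text
time_s: 30.42
eef_pos: [0.4906, 0.0118, 0.2669]
orientation: [0.055, 0.998, -0.003, -0.005]
ft_force: [0.5, 0.0, -2.3]
width: 0.279
```

```bash
python3 -c "
from h import *
blade()
c=cam('wrist'); im=manip.get_image('wrist'); np.savez('w11.npz',im=im,c=np.array(c[:3]),R=c[3],t=c[4])
b=np.clip(255*(im[100:300,110:430,::-1]/255.)**.6,0,255).astype(np.uint8)
cv2.imwrite('pics/w11.png',cv2.resize(b,None,fx=2.5,fy=2.5,interpolation=cv2.INTER_CUBIC))"
```

```text
t30.4 pos [0.4906 0.0118 0.2669] head 173.7 lev [-0.32 -0.6   0.  ] F [ 0.5  0.  -2.3] w 0.279 j6 -1.61
  shift [0. 0. 0.] az 0.1
  foot table [-0.0738  0.0737] z 0.1749
```

View pics/w11.png

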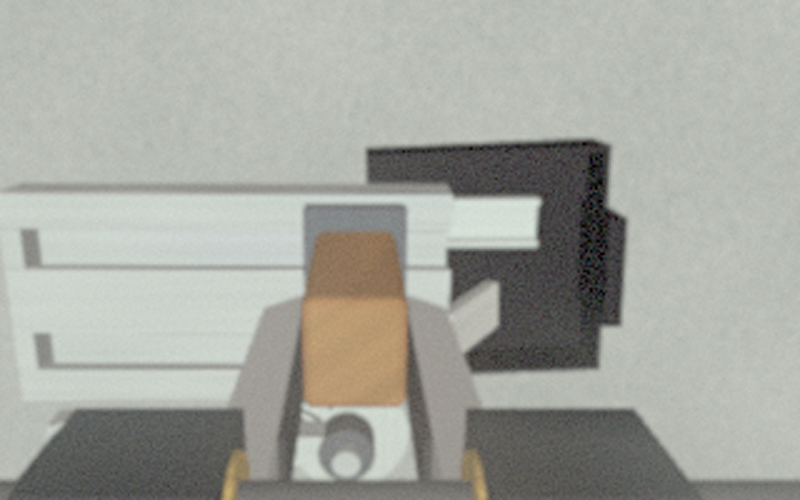

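The wrist view shows the channel lying flat in the tray at (450–540, 222); its apparent width puts it at floor level. The bar is in the tray beside it at (455–500, 320), partly under the overhang. Both slots are empty. Next I'll return the scraper.

Emit:
move_arm([
  [[-0.0065,-0.035,0,-0.3,-0.6,0,1],[-0.0065,-0.035,0,0,0,0,1],[-0.0065,-0.035,0,0,0,0,1],[-0.0065,-0.035,0,0,0,0,1],[-0.0065,-0.035,0,0,0,0,1],[-0.0065,-0.035,0,0,0,0,1],[-0.0065,-0.035,0,0,0,0,1],[-0.0065,-0.035,0,0,0,0,1],[-0.0065,-0.035,0,0,0,0,1],[-0.0065,-0.03,0,0,0,0,1],[0,0,0,0,0,-4.5,1],[0,0,0,0,0,-4.5,1],[0,0,0.03,0,0,0,1],[0,0,0.025,0,0,0,1],[0,0,0,0,0,0,1],[0,0,0,0,0,0,1]],
])

```text
time_s: 31.8
eef_pos: [0.529, -0.3433, 0.1933]
orientation: [-0.036, 0.999, 0.008, -0.004]
ft_force: [0.6, -0.0, -1.7]
width: 0.278
```

```bash
cat >> h.py <<'E'
def rest(z=.1):
    s=manip.read_state(); M=R.from_quat(s['orientation']); f=s['eef_pos']+M.apply([.006,.002,.09])
    tool(heading=182.8,target=s['eef_pos']); print('  foot',f.round(4),'shift',M.inv().apply(np.array([.5118,-.3391,z])-f).round(4))
E
python3 -c "
from h import *
rest(.08)"
```

```text
t31.8 pos [ 0.529  -0.3433  0.1933] head -175.9 lev [ 0.98 -0.43  0.  ] F [ 0.6 -0.  -1.7] w 0.278 j6 -2.36
  shift [0. 0. 0.] az 1.3
  foot [ 0.5221 -0.3403  0.1034] shift [0.01   0.0015 0.0235]
```

Emit:
move_arm([
  [[0.009,0,0,1.0,-0.4,1.3,1],[0,0,0,0,0,0,1],[0,0,0,0,0,0,1]],
])

```text
time_s: 32.05
eef_pos: [0.5217, -0.3426, 0.1937]
orientation: [-0.025, 1.0, 0.0, -0.0]
ft_force: [0.2, 0.2, -1.9]
width: 0.271
```

```bash
python3 -c "
from h import *
rest(.08)"
```

```text
t32.0 pos [ 0.5217 -0.3426  0.1937] head -177.1 lev [ 0.05 -0.04  0.  ] F [ 0.2  0.2 -1.9] w 0.271 j6 -2.34
  shift [0. 0. 0.] az 0.1
  foot [ 0.5156 -0.3409  0.1037] shift [0.0037 0.0019 0.0237]
```

Emit:
move_arm([
  [[0.0035,0.0015,0,0,0,0,1],[0,0,0,0,0,0,1],[0,0,0.013,0,0,0,1],[0,0,0.01,0,0,0,1],[0,0,0,0,0,0,1]],
])

```text
time_s: 32.47
eef_pos: [0.5216, -0.3425, 0.1738]
orientation: [-0.026, 1.0, -0.002, 0.003]
ft_force: [-0.5, 0.3, -2.8]
width: 0.276
```

```bash
python3 -c "
from h import *
rest(.08)"
```

```text
t32.5 pos [ 0.5216 -0.3425  0.1738] head -177.0 lev [-0.26  0.36  0.  ] F [-0.5  0.3 -2.8] w 0.276 j6 -2.34
  shift [0. 0. 0.] az 0.2
  foot [ 0.5161 -0.3412  0.0838] shift [0.0042 0.0023 0.0038]
```

Emit:
move_arm([
  [[0.0045,0.002,0,-0.3,0.4,0.2,1],[0,0,0,0,0,0,1],[0,0,0,0,0,0,1]],
])

```text
time_s: 32.72
eef_pos: [0.5158, -0.3398, 0.1716]
orientation: [-0.024, 1.0, 0.002, -0.002]
ft_force: [0.3, 0.3, -2.6]
width: 0.274
```

```bash
python3 -c "
from h import *
rest(.08)"
```

```text
t32.7 pos [ 0.5158 -0.3398  0.1716] head -177.2 lev [ 0.23 -0.23  0.  ] F [ 0.3  0.3 -2.6] w 0.274 j6 -2.34
  shift [0. 0. 0.] az 0.0
  foot [ 0.5093 -0.3378  0.0817] shift [-0.0024 -0.0014  0.0017]
```

Emit:
move_arm([
  [[-0.001,-0.001,0.01,0,0,0,1],[0,0,0.01,0,0,0,1],[0,0,0.01,0,0,0,1],[0,0,0,0,0,0,1]],
])

```text
time_s: 33.05
eef_pos: [0.5172, -0.3413, 0.1395]
orientation: [-0.024, 1.0, 0.001, -0.001]
ft_force: [-0.0, 0.4, -2.2]
width: 0.274
```

```bash
python3 -c "
from h import *
rest(.01)"
```

```text
t33.0 pos [ 0.5172 -0.3413  0.1395] head -177.2 lev [ 0.15 -0.15  0.  ] F [-0.   0.4 -2.2] w 0.274 j6 -2.34
  shift [0. 0. 0.] az -0.0
  foot [ 0.5108 -0.3394  0.0495] shift [-0.0011  0.0001  0.0395]
```

The blade is between the fork arms with no contact force. I'll continue down to seat the guard.

Emit:
move_arm([
  [[0,0,0.01,0,0,0,1],[0,0,0.01,0,0,0,1],[0,0,0.009,0,0,0,1],[0,0,0.004,0,0,0,1],[0,0,0,0,0,0,1]],
])

```text
time_s: 33.47
eef_pos: [0.5162, -0.3404, 0.1008]
orientation: [-0.024, 1.0, 0.002, -0.003]
ft_force: [0.7, -0.9, -2.6]
width: 0.273
```

```bash
python3 -c "
from h import *
rest(.01)"
```

```text
t33.5 pos [ 0.5162 -0.3404  0.1008] head -177.2 lev [ 0.29 -0.29  0.  ] F [ 0.7 -0.9 -2.6] w 0.273 j6 -2.34
  shift [0. 0. 0.] az -0.0
  foot [ 0.5096 -0.3383  0.0109] shift [-0.0022 -0.001   0.0009]
```

Emit:
move_arm([
  [[0,0,0.001,0,0,0,1],[0,0,0,0,0,0,1]],
])

```text
time_s: 33.63
eef_pos: [0.5164, -0.3406, 0.1006]
orientation: [-0.024, 1.0, 0.002, -0.002]
ft_force: [0.4, 0.6, -2.7]
width: 0.274
```

```bash
python3 -c "
from h import *
rest(.01)"
```

```text
t33.6 pos [ 0.5164 -0.3406  0.1006] head -177.2 lev [ 0.28 -0.28  0.  ] F [ 0.4  0.6 -2.7] w 0.274 j6 -2.34
  shift [0. 0. 0.] az -0.0
  foot [ 0.5099 -0.3385  0.0106] shift [-0.0019 -0.0007  0.0006]
```

Emit:
move_arm([
  [[0,0,0.001,0,0,0,1],[0,0,0,0,0,0,-1],[0,0,0,0,0,0,-1],[0,0,0,0,0,0,-1],[0,0,0,0,0,0,-1],[0,0,0,0,0,0,-1],[0,0,0,0,0,0,-1],[0,0,0,0,0,0,-1],[0,0,0,0,0,0,-1],[0,0,-0.02,0,0,0,-1],[0,0,-0.03,0,0,0,-1],[0,0,-0.03,0,0,0,-1],[0,0,-0.03,0,0,0,-1],[0,0,-0.03,0,0,0,-1],[0,0,-0.01,0,0,0,-1],[0,0,0,0,0,0,-1]],
])

```text
time_s: 34.97
eef_pos: [0.5169, -0.3411, 0.2557]
orientation: [-0.024, 1.0, 0.002, -0.003]
ft_force: [0.2, -0.3, -0.7]
width: 1.003
```

Run:
```python
from h import *
tool([.5118,-.3391,.25],182.8)
c=cam('wrist'); im=manip.get_image('wrist')
hsv=cv2.cvtColor(im,cv2.COLOR_RGB2HSV); m=((hsv[...,0]<20)&(hsv[...,1]>120)&(hsv[...,2]>110)).astype(np.uint8)
m[:,:150]=0;m[:,360:]=0;m[230:]=0
print(cv2.boundingRect(m),m.sum()); q=np.argwhere(m)
if len(q):
    rc=cv2.minAreaRect(q[:,::-1].astype(np.float32)); print(rc,ray(c,*rc[0],.13).round(4))
cv2.imwrite('pics/w12.png',im[:,:,::-1])
arc(0,0)
print('handle at 90',tab(.085-.16*np.cos(np.radians(90)),.07-.16*np.sin(np.radians(90)),.11))
```

```text
t35.0 pos [ 0.5169 -0.3411  0.2557] head -177.2 lev [ 0.29 -0.29  0.  ] F [ 0.2 -0.3 -0.7] w 1.003 j6 -2.34
  shift [0.0049 0.0022 0.0057] az -0.0
(241, 170, 21, 24) 492
((251.0, 181.5), (23.0, 20.0), 90.0) [ 0.5097 -0.3395  0.13  ]
t35.0 pos [ 0.5168 -0.3409  0.2549] head -177.2 lev [ 0.32 -0.32  0.  ] F [-0.1 -0.8  0.2] w 0.999 j6 -2.34
angle 75.9 r 0.356
0.0 [0.482 0.011 0.255] [0.0173 0.3527 0.002 ]
handle at 90 [ 0.62343807 -0.16631397  0.11      ]
```

The scraper hangs at (0.510, −0.340), within about 2 mm of where it started. Now the fence handle.

Emit:
move_arm([
  [[0,0,0,0.3,-0.3,4.4,-1],[0,0,0,0,0,4.4,-1],[-0.0138,0.03,0,0,0,0,-1],[-0.0138,0.03,0,0,0,0,-1],[-0.0138,0.03,0,0,0,0,-1],[-0.0138,0.03,0,0,0,0,-1],[-0.0138,0.03,0,0,0,0,-1],[-0.0138,0.03,0,0,0,0,-1],[0,0,0,0,0,0,-1],[0,0,0,0,0,0,-1]],
])

```text
time_s: 35.85
eef_pos: [0.6121, -0.1608, 0.2252]
orientation: [0.059, 0.998, 0.009, -0.019]
ft_force: [-0.6, -0.1, 0.4]
width: 1.002
```

```bash
python3 -c "
from h import *
tool([.6193,-.1689,.113],174)"
```

```text
t35.9 pos [ 0.6121 -0.1608  0.2252] head 173.2 lev [ 0.85 -2.18  0.  ] F [-0.6 -0.1  0.4] w 1.002 j6 -1.85
  shift [-0.0123 -0.0088  0.1117] az -0.8
```

Emit:
move_arm([
  [[-0.006,-0.007,0,0.9,-2.2,-0.8,-1],[0,0,0,0,0,0,-1],[0,0,0.03,0,0,0,-1],[0,0,0.03,0,0,0,-1],[0,0,0,0,0,0,-1],[0,0,0,0,0,0,-1]],
])

```text
time_s: 36.35
eef_pos: [0.6115, -0.1705, 0.1558]
orientation: [0.055, 0.998, 0.001, -0.006]
ft_force: [1.1, -0.9, 0.8]
width: 0.996
```

```bash
python3 -c "
from h import *
tool([.6193,-.1689,.113],174)"
```

```text
t36.4 pos [ 0.6115 -0.1705  0.1558] head 173.7 lev [ 0.13 -0.67  0.  ] F [ 1.1 -0.9  0.8] w 0.996 j6 -1.87
  shift [-0.0081  0.0023  0.0427] az -0.3
```

Emit:
move_arm([
  [[-0.0075,0.002,0,0,-0.7,0,-1],[0,0,0.02,0,0,0,-1],[0,0,0.02,0,0,0,-1],[0,0,0,0,0,0,1],[0,0,0,0,0,0,1],[0,0,0,0,0,0,1],[0,0,0,0,0,0,1],[0,0,0,0,0,0,1],[0,0,0,0,0,0,1],[0,0,0,0,0,0,1],[0,0,0,0,0,0,1],[0,0,0,0,0,0,1],[0,0,0,0,0,0,1],[0,0,0,0,0,0,1],[0,0,0,0,0,0,1],[0,0,0,0,0,0,1],[0,0,0,0,0,0,1],[0,0,0,0,0,0,1]],
], grip_force=8)

```text
time_s: 37.85
eef_pos: [0.6297, -0.1702, 0.1314]
orientation: [0.057, 0.998, 0.002, 0.013]
ft_force: [-0.5, 1.1, 1.1]
width: 0.204
```

```bash
cat >> h.py <<'E'
PIV=np.array([.638,-.0095])
def arc2(angs,r=.16):
    tool(heading=174,target=manip.read_state()['eef_pos']); s=manip.read_state(); m=R.from_quat(s['orientation']).inv(); p=s['eef_pos']
    d=R.from_euler('z',-TY).apply([*(p[:2]-PIV),0]); print('angle %.1f r %.3f'%(np.degrees(np.arctan2(-d[1],-d[0])),np.hypot(*d[:2])))
    for th in angs:
        a=np.radians(th); q=np.array([*(PIV+r*R.from_euler('z',TY).apply([-np.cos(a),-np.sin(a),0])[:2]),p[2]]); print(th,q.round(3),m.apply(q-p).round(4)); p=q
E
python3 -c "
from h import *
arc2(range(84,29,-6))"
```

```text
t37.9 pos [ 0.6297 -0.1702  0.1314] head 173.5 lev [ 0.27  1.42 -0.  ] F [-0.5  1.1  1.1] w 0.204 j6 -1.86
  shift [0. 0. 0.] az -0.5
angle 93.4 r 0.161
84 [ 0.604 -0.166  0.131] [ 0.0264  0.0014 -0.0006]
78 [ 0.587 -0.161  0.131] [ 0.0165  0.0026 -0.0004]
72 [ 0.572 -0.155  0.131] [ 0.0162  0.0043 -0.0004]
66 [ 0.557 -0.148  0.131] [ 0.0156  0.006  -0.0004]
60 [ 0.543 -0.138  0.131] [ 0.0149  0.0076 -0.0003]
54 [ 0.53  -0.128  0.131] [ 0.0141  0.0091 -0.0003]
48 [ 0.518 -0.116  0.131] [ 0.013   0.0105 -0.0003]
42 [ 0.508 -0.103  0.131] [ 0.0119  0.0118 -0.0002]
36 [ 0.499 -0.089  0.131] [ 0.0106  0.013  -0.0002]
30 [ 0.491 -0.074  0.131] [ 0.0091  0.014  -0.0002]
```

Emit:
move_arm([
  [[0,0,0,0,0,0,-1],[0,0,0,0,0,0,-1],[0,0,0,0,0,0,-1],[0,0,0,0,0,0,-1],[0.006,0,0.006,0,0.7,0,-1],[0.006,0,0.006,0,0.7,0,-1],[0,0,0,0,0,0,-1],[0,0,0,0,0,0,-1]],
])

```text
time_s: 38.52
eef_pos: [0.6157, -0.17, 0.1169]
orientation: [0.057, 0.998, 0.002, -0.002]
ft_force: [-0.3, -0.1, -0.3]
width: 0.735
```

```bash
python3 -c "
from h import *
tool([.617,-.169,.115],174)"
```

```text
t38.5 pos [ 0.6157 -0.17    0.1169] head 173.4 lev [ 0.21 -0.23  0.  ] F [-0.3 -0.1 -0.3] w 0.735 j6 -1.86
  shift [-0.0012  0.0011  0.0019] az -0.6
```

Emit:
move_arm([
  [[0,0,0,0,0,0,1],[0,0,0,0,0,0,1],[0,0,0,0,0,0,1],[0,0,0,0,0,0,1],[0,0,0,0,0,0,1],[0,0,0,0,0,0,1],[0,0,0,0,0,0,1],[0,0,0,0,0,0,1],[0,0,0,0,0,0,1],[0,0,0,0,0,0,1],[0,0,0,0,0,0,1]],
])

```text
time_s: 39.43
eef_pos: [0.616, -0.1685, 0.1169]
orientation: [0.057, 0.998, 0.003, -0.002]
ft_force: [-0.8, 0.5, 0.9]
width: 0.25
```

```bash
python3 -c "
from h import *
arc2(range(84,29,-6))"
```

```text
t39.4 pos [ 0.616  -0.1685  0.1169] head 173.4 lev [ 0.33 -0.23  0.  ] F [-0.8  0.5  0.9] w 0.250 j6 -1.86
  shift [0. 0. 0.] az -0.6
angle 88.5 r 0.161
84 [ 0.604 -0.166  0.117] [0.0126 0.0013 0.0001]
78 [ 0.587 -0.161  0.117] [0.0165 0.0026 0.0001]
72 [ 0.572 -0.155  0.117] [0.0162 0.0043 0.0001]
66 [ 0.557 -0.148  0.117] [0.0157 0.006  0.0001]
60 [ 0.543 -0.138  0.117] [0.0149 0.0076 0.0001]
54 [ 0.53  -0.128  0.117] [0.0141 0.0091 0.0001]
48 [ 0.518 -0.116  0.117] [0.013  0.0105 0.0001]
42 [ 0.508 -0.103  0.117] [0.0119 0.0118 0.0001]
36 [ 0.499 -0.089  0.117] [0.0106 0.013  0.0001]
30 [ 0.491 -0.074  0.117] [0.0092 0.014  0.0001]
```

Emit:
move_arm([
  [[0.0126,0.0013,0,0,0,0,1],[0.0165,0.0026,0,0,0,0,1],[0.0162,0.0043,0,0,0,0,1],[0.0157,0.006,0,0,0,0,1],[0.0149,0.0076,0,0,0,0,1],[0.0141,0.0091,0,0,0,0,1],[0.013,0.0105,0,0,0,0,1],[0,0,0,0,0,0,1]],
])

```text
time_s: 40.1
eef_pos: [0.5196, -0.1217, 0.1166]
orientation: [0.059, 0.998, -0.003, 0.005]
ft_force: [1.3, 3.8, -2.9]
width: 0.249
```

```bash
python3 -c "
from h import *
arc2(range(42,29,-4))"
```

```text
t40.1 pos [ 0.5196 -0.1217  0.1166] head 173.2 lev [-0.36  0.56  0.  ] F [ 1.3  3.8 -2.9] w 0.249 j6 -1.84
  shift [0. 0. 0.] az -0.8
angle 49.9 r 0.163
42 [ 0.508 -0.103  0.117] [ 0.0139  0.0176 -0.0002]
38 [ 0.502 -0.093  0.117] [ 0.0072  0.0085 -0.0001]
34 [ 0.496 -0.084  0.117] [ 0.0066  0.009  -0.0001]
30 [ 0.491 -0.074  0.117] [ 0.006   0.0094 -0.0001]
```

Emit:
move_arm([
  [[0.007,0.0085,0,0,0,0,1],[0.007,0.009,0,0,0,0,1],[0.0072,0.009,0,0,0,0,1],[0.0066,0.009,0,0,0,0,1],[0.004,0.006,0,0,0,0,1],[0,0,0,0,0,0,1],[0,0,0,0,0,0,1]],
])

```text
time_s: 40.68
eef_pos: [0.4893, -0.0844, 0.1165]
orientation: [0.06, 0.998, -0.012, 0.001]
ft_force: [-1.2, -3.5, -0.3]
width: 0.252
```

```bash
python3 -c "
from h import *
arc2([30])"
```

```text
t40.7 pos [ 0.4893 -0.0844  0.1165] head 173.1 lev [-1.38  0.22  0.  ] F [-1.2 -3.5 -0.3] w 0.252 j6 -1.77
  shift [0. 0. 0.] az -0.9
angle 33.1 r 0.167
30 [ 0.491 -0.074  0.116] [-0.0008  0.0111 -0.0003]
```

Emit:
move_arm([
  [[-0.002,0.006,0,-0.7,0,0,1],[0,0.002,0,0,0,0,1],[0,0,0,0,0,0,1],[0,0,0,0,0,0,1]],
])

```text
time_s: 41.02
eef_pos: [0.4886, -0.0794, 0.1161]
orientation: [0.06, 0.998, -0.008, -0.004]
ft_force: [-3.2, -1.3, 2.7]
width: 0.252
```

```bash
python3 -c "
from h import *
arc2([30])"
```

```text
t41.0 pos [ 0.4886 -0.0794  0.1161] head 173.2 lev [-0.97 -0.42  0.  ] F [-3.2 -1.3  2.7] w 0.252 j6 -1.77
  shift [0. 0. 0.] az -0.8
angle 31.5 r 0.165
30 [ 0.491 -0.074  0.116] [-0.0021  0.0061 -0.0001]
```

Emit:
move_arm([
  [[0,0,0,0,0,0,-1],[0,0,0,0,0,0,-1],[0,0,0,0,0,0,-1],[0,0,0,0,0,0,-1],[0,0,0,0,0,0,-1],[0,0,0,0,0,0,-1],[0,0,-0.03,0,0,0,-1],[0,0,-0.035,0,0,0,-1],[0,0,-0.035,0,0,0,-1],[0,0,-0.035,-1,-0.4,0,-1],[0,0,-0.035,0,0,0,-1],[0,0,-0.03,0,0,0,-1],[0,0,0,0,0,0,-1],[0,0,0,0,0,0,-1]],
])

```text
time_s: 42.18
eef_pos: [0.4911, -0.0753, 0.3234]
orientation: [0.059, 0.998, 0.004, 0.002]
ft_force: [0.6, -0.7, 0.0]
width: 0.997
```

Run:
```python
from h import *
tool()
c=cam('wrist'); im=manip.get_image('wrist'); np.savez('w13.npz',im=im,c=np.array(c[:3]),R=c[3],t=c[4])
cv2.imwrite('pics/w13.png',cv2.resize(im[110:290,150:390,::-1],None,fx=3.3,fy=3.3,interpolation=cv2.INTER_CUBIC))
```

```text
t42.2 pos [ 0.4911 -0.0753  0.3234] head 173.2 lev [ 0.42  0.19 -0.  ] F [ 0.6 -0.7  0. ] w 0.997 j6 -1.78
```

View pics/w13.png

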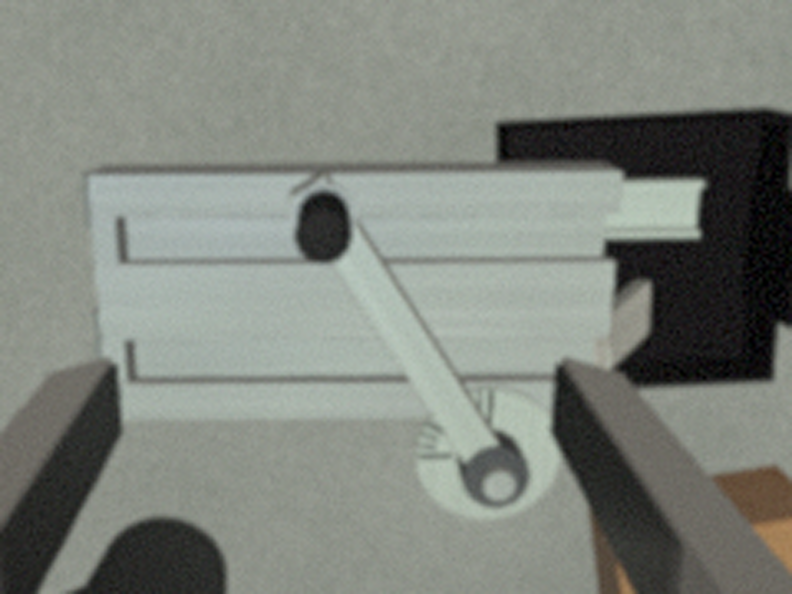

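The fence is across the slots. Its right edge runs (358,222)→(497,437) and its left edge (338,262)→(458,460). Both slots are empty and both pieces are in the tray. I'll measure the angle.

Run:
```python
from h import *
d=np.load('w13.npz'); im=d['im']; c=(*d['c'],d['R'],d['t'])
r=lambda X,Y,z: ray(c,150+X/3.3,110+Y/3.3,z)
def dirn(a,b,z): v=r(*b,z)-r(*a,z); return np.degrees(np.arctan2(v[1],v[0]))
for a,b in [((358,222),(497,437)),((338,262),(458,460))]: print('arm',dirn(a,b,.099))
for a,b in [((90,173),(622,172)),((102,262),(612,259)),((128,380),(555,378))]: print('tab y',dirn(a,b,.074)-90)
# arm by brightness mask: fit line through midpoints of the arm rows
g=im.mean(2); mids=[]
for Y in range(280,400,8):
    v=110+Y/3.3; row=g[int(round(v))]; uc=150+(375+(Y-300)*.62)/3.3
    seg=np.arange(int(uc)-14,int(uc)+15); vals=row[seg]; w=np.clip(vals-np.median(vals)-12,0,None)
    if w.sum()>0: mids.append(ray(c,(w*seg).sum()/w.sum(),round(v),.099)[:2])
m=np.array(mids); vx,vy,_,_=cv2.fitLine(m.astype(np.float32),cv2.DIST_HUBER,0,.001,.001).ravel(); print('mid fit',np.degrees(np.arctan2(vy,vx))%180,len(m))
```

```text
arm 25.7612526858982
arm 23.545045649683452
tab y -6.772470820010483
tab y -6.579755052837768
tab y -6.708437921703336
mid fit 25.193645 13
```

Camera and arm kinematics both put the fence at about 31.5°, which is inside 27–33° but off-centre. A small regrip should set it nearer 30°.

Emit:
move_arm([
  [[0,0,0,0.4,0.2,0,-1],[0,0,0.035,0,0,0,-1],[0,0,0.035,0,0,0,-1],[0,0,0.035,0,0,0,-1],[0,0,0.035,0,0,0,-1],[0,0,0.02,0,0,0,-1],[0,0,0,0,0,0,-1],[0,0,0,0,0,0,-1]],
])

```text
time_s: 42.9
eef_pos: [0.4846, -0.0725, 0.1474]
orientation: [0.058, 0.998, 0.001, -0.008]
ft_force: [0.6, 0.2, -0.1]
width: 0.999
```

```bash
python3 -c "
from h import *
tool([.490,-.0755,.117],173.5); arc2([])"
```

```text
t42.9 pos [ 0.4846 -0.0725  0.1474] head 173.3 lev [ 0.08 -0.87  0.  ] F [ 0.6  0.2 -0.1] w 0.999 j6 -1.78
  shift [-0.0061 -0.0024  0.0304] az -0.2
t42.9 pos [ 0.4846 -0.0725  0.1474] head 173.3 lev [ 0.08 -0.87  0.  ] F [ 0.6  0.2 -0.1] w 0.999 j6 -1.78
  shift [0. 0. 0.] az -0.7
angle 28.7 r 0.166
```

Emit:
move_arm([
  [[-0.005,-0.002,0,0,-0.8,0,-1],[0,0,0,0,0,0,-1],[0,0,0.015,0,0,0,-1],[0,0,0.012,0,0,0,-1],[0,0,0,0,0,0,-1],[0,0,0,0,0,0,-1],[0,0,0,0,0,0,1],[0,0,0,0,0,0,1],[0,0,0,0,0,0,1],[0,0,0,0,0,0,1],[0,0,0,0,0,0,1],[0,0,0,0,0,0,1],[0,0,0,0,0,0,1],[0,0,0,0,0,0,1],[0,0,0,0,0,0,1],[0,0,0,0,0,0,1]],
])

```text
time_s: 44.23
eef_pos: [0.4999, -0.0786, 0.1334]
orientation: [0.058, 0.998, -0.003, 0.012]
ft_force: [0.1, -0.6, 0.1]
width: 0.326
```

```bash
python3 -c "
from h import *
tool([.490,-.0755,.117],173.5); arc2([])"
```

```text
t44.2 pos [ 0.4999 -0.0786  0.1334] head 173.3 lev [-0.23  1.38  0.  ] F [ 0.1 -0.6  0.1] w 0.326 j6 -1.78
  shift [0.0106 0.002  0.0161] az -0.2
t44.2 pos [ 0.4999 -0.0786  0.1334] head 173.3 lev [-0.23  1.38  0.  ] F [ 0.1 -0.6  0.1] w 0.326 j6 -1.78
  shift [0. 0. 0.] az -0.7
angle 33.0 r 0.154
```

Emit:
move_arm([
  [[0.008,0.002,0.008,-0.2,1.2,0,0.3],[0,0,0,0,0,0,0.3],[0,0,0,0,0,0,0.3]],
])

```text
time_s: 44.48
eef_pos: [0.4914, -0.0754, 0.1241]
orientation: [0.058, 0.998, -0.0, 0.0]
ft_force: [0.2, -0.4, 0.1]
width: 0.347
```

```bash
python3 -c "
from h import *
tool([.490,-.0755,.117],173.5); arc2([30])"
```

```text
t44.5 pos [ 0.4914 -0.0754  0.1241] head 173.3 lev [-0.    0.03  0.  ] F [ 0.2 -0.4  0.1] w 0.347 j6 -1.78
  shift [ 0.0014 -0.0003  0.0071] az -0.2
t44.5 pos [ 0.4914 -0.0754  0.1241] head 173.3 lev [-0.    0.03  0.  ] F [ 0.2 -0.4  0.1] w 0.347 j6 -1.78
  shift [0. 0. 0.] az -0.7
angle 30.6 r 0.161
30 [ 0.491 -0.074  0.124] [ 0.0002  0.0018 -0.    ]
```

Level and in place, so I'll close with a small nudge, release and rise.

Emit:
move_arm([
  [[0,0.001,0,0,0,0,1],[0,0,0,0,0,0,1],[0,0,0,0,0,0,1],[0,0,0,0,0,0,1],[0,0,0,0,0,0,1],[0,0,0,0,0,0,1],[0,0,0,0,0,0,1]],
])

```text
time_s: 45.07
eef_pos: [0.4899, -0.0754, 0.1234]
orientation: [0.058, 0.998, -0.001, -0.002]
ft_force: [-0.8, -1.4, 1.4]
width: 0.252
```

```bash
python3 -c "
from h import *
arc2([30])"
```

```text
t45.1 pos [ 0.4899 -0.0754  0.1234] head 173.3 lev [-0.15 -0.19  0.  ] F [-0.8 -1.4  1.4] w 0.252 j6 -1.78
  shift [0. 0. 0.] az -0.7
angle 30.4 r 0.162
30 [ 0.491 -0.074  0.123] [-0.0013  0.002  -0.    ]
```

Emit:
move_arm([
  [[0,0,0,0,0,0,-1],[0,0,0,0,0,0,-1],[0,0,0,0,0,0,-1],[0,0,0,0,0,0,-1],[0,0,0,0,0,0,-1],[0,0,0,0,0,0,-1],[0,0,-0.03,0,0,0,-1],[0,0,-0.035,0,0,0,-1],[0,0,-0.035,0,0,0,-1],[0,0,-0.035,0,0,0,-1],[0,0,-0.035,0,0,0,-1],[0,0.03,-0.02,0,0,0,-1],[0,0.03,0,0,0,0,-1],[0,0.03,0,0,0,0,-1],[0,0.03,0,0,0,0,-1],[0,0,0,0,0,0,-1],[0,0,0,0,0,0,-1]],
])

```text
time_s: 46.48
eef_pos: [0.5059, 0.0494, 0.3244]
orientation: [0.06, 0.998, 0.002, 0.001]
ft_force: [-0.1, -0.5, 0.6]
width: 0.997
```

Run:
```python
from h import *
tool()
c=cam('wrist'); im=manip.get_image('wrist'); np.savez('w14.npz',im=im,c=np.array(c[:3]),R=c[3],t=c[4])
P=[proj(c,tab(x,y,.074)) for x,y in [(-.07,-.1),(.1,.24)]]; print(P)
x0,x1=int(min(p[0] for p in P))-5,int(max(p[0] for p in P))+30; y0,y1=int(P[0][1])-25,int(P[1][1])+30
x0=max(x0,0);y0=max(y0,0);cr=im[y0:y1,x0:x1,::-1]; k=min(795/cr.shape[1],595/cr.shape[0]); print(x0,y0,k)
b=np.clip(255*(cr/255.)**.7,0,255).astype(np.uint8)
cv2.imwrite('pics/w14.png',cv2.resize(b,None,fx=k,fy=k,interpolation=cv2.INTER_CUBIC))
```

```text
t46.5 pos [0.5059 0.0494 0.3244] head 173.1 lev [ 0.22  0.06 -0.  ] F [-0.1 -0.5  0.6] w 0.997 j6 -1.53
[array([117.74487653, 160.42861826]), array([323.31892774, 253.80492652])]
112 135 3.2987551867219915
```

View pics/w14.png

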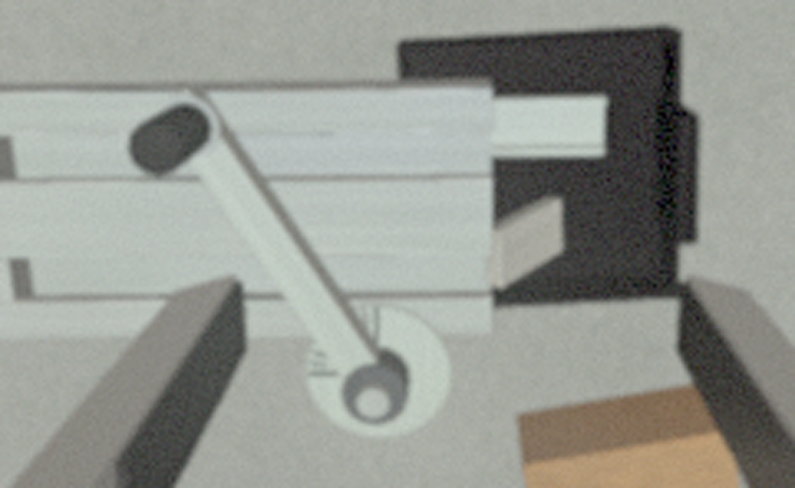

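The fence lies across the slots and both pieces are in the tray: the channel at (493–605, 125) and the bar at (495–563, 245). Next I'll measure the fence angle from edge profiles.

Run:
```python
from h import *
d=np.load('w14.npz'); im=d['im']; c=(*d['c'],d['R'],d['t']); k=3.29876
g=cv2.resize(im.mean(2).astype(np.float32),None,fx=4,fy=4,interpolation=cv2.INTER_CUBIC); g=cv2.GaussianBlur(g,(7,7),0)
def line(seed,sign,z,ys):
    pts=[]
    for Y in ys:
        X=seed[0]+(Y-200)*seed[1]; u,v=112+X/k,135+Y/k
        s=np.arange(int(4*u)-16,int(4*u)+17); gr=np.gradient(g[int(4*v+1.5)])[s]*sign
        j=s[gr.argmax()]; pts.append(ray(c,(j+.5)/4-.5,v,z)[:2])
    p=np.array(pts,np.float32); vx,vy,x0,y0=cv2.fitLine(p,cv2.DIST_HUBER,0,.001,.001).ravel(); a=np.degrees(np.arctan2(vy,vx))%180
    e=np.abs((p[:,0]-x0)*vy-(p[:,1]-y0)*vx); print('dir %.1f'%a,'res mm',(e*1e3).round(1).max(),'fence %.1f'%(a+6.5)); return a
ys=list(range(190,292,6))
line((222,.63),1,.099,ys); line((255,.70),-1,.099,ys)
# pivot-knob & handle top (top cam)
c=cam('top'); t=manip.get_image('top'); s=cam('scene')
im=manip.get_image('scene'); m=(im.max(2)<60).astype(np.uint8); n,l,st,q=cv2.connectedComponentsWithStats(m)
for i in range(1,n):
    if 60<st[i,4]<600 and 150<q[i][0]<300 and 110<q[i][1]<200: print('dark',st[i],q[i].round(1),ray(s,st[i,0]+st[i,2]/2,st[i,1]+3,.147).round(4))
print('expected handle 30', [ (PIV+.16*R.from_euler('z',TY).apply([-np.cos(a),-np.sin(a),0])[:2]).round(4).tolist() for a in np.radians([27,30,33])])
```

```text
dir 24.2 res mm 2.4 fence 30.7
dir 24.4 res mm 0.7 fence 30.9
dark [224 144  10  20 168] [228.8 153.6] [ 0.4951 -0.0746  0.147 ]
expected handle 30 [[0.4882, -0.0658], [0.4914, -0.0736], [0.4949, -0.0811]]
```

All the checks agree: the fence is at about 30.5°, the scraper hangs in its rest, both pieces are in the tray, and the gripper is clear. I'll hand it in.

```bash
python3 -c "
from h import *
tool(); print(manip.job_done())"
```

```text
t46.6 pos [0.5056 0.0479 0.3238] head 172.9 lev [ 0.22 -0.01  0.  ] F [-0.6 -0.4 -0.3] w 1.001 j6 -1.53
the job is handed in; nothing more can be done
None
```

I completed every step of the job and handed it in at 46.6 s of the 210 s allowed. The station gave no verdict, so the results below come from my own checks.

**What I did**
1. Swung the fence back to about 90° and slid the tray under the mouths.
2. Drove the bar out of the far slot and the channel out of the near slot with the scraper. Those were the only two pieces I could see.
3. Hung the scraper back in its fork and set the fence to 30°.

**What the last checks showed**
- **Slots and scrap:** Both slots looked empty. Both pieces were in the tray, though part of the bar was hidden under the table's overhang.
- **Scraper:** It hung about 2 mm from where it started. I last checked this just after letting go of it.
- **Fence:** The arm's edges in the wrist picture gave 30.7° and 30.9°, and the arm's own position gave 30.4°. The scene camera's handle position also fits about 30°.
- **Robot:** The gripper was open and clear of everything.

**What went wrong or disagreed**
- On the first pass through the near slot, the blade moved the channel only about 55 mm and then rode over it. I repeated the pass with the blade running lower.
- I first set the fence to about 31.5° and regripped it to bring it closer to 30°.
- The tray turned by about 3° during the work but stayed under both mouths.
- The top and wrist cameras differed by about 5 mm on the table's position, so I used the wrist reading for the slots.
- I did not re-measure where the housing, spray can and carton ended up. The arm never worked close to them.

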